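Set the kiln deck: tiles, props, shelf, half bricks

TASK

Set the ware for firing on the grey kiln deck: lay every flat tile lengthwise along the middle of the deck (end to end, not stacked), stand a prop crosswise on each of the two outlined places, then bridge the props with the kiln shelf, centred and level over the tiles. After that set every half brick in a row along the middle of the shelf, not stacked. Leave the other things on the bench where they are.

Things in the scene. Friction and masses are not known exactly. Their poses are not given: they have to be found in the camera images.
- deck: fixed grey kiln deck slab on the bench, 110 mm wide (its x), 340 mm long (its y), 20 mm thick; origin at the centre of its underside, at bench height; near each end of its top a dark rectangle outlines where a prop stands
- deck_top (a point): centre of the deck's upper face; axes as the deck
- mark_l (a point): centre of the outlined prop place at the deck's +y end, on its upper face (125 mm from the deck's centre)
- mark_r (a point): the same at the deck's -y end
- shelf: cream kiln shelf: a flat plank 66 mm wide (its x), 300 mm long (its y), 14 mm thick, about 0.5 kg; origin at the centre of its underside
- shelf_mid (a point): middle of the kiln shelf's thickness (7 mm above its underside); axes as the shelf
- prop_a: cream kiln prop, a block 66 mm (its x) by 30 mm (its y), standing 45 mm tall; origin at the centre of its underside; the two props are alike
- prop_b: cream kiln prop, a block 66 mm (its x) by 30 mm (its y), standing 45 mm tall; origin at the centre of its underside; the two props are alike
- tile_a: flat terracotta tile, 60 mm wide (its x), 90 mm long (its y), 20 mm thick; origin at the centre of its underside; one or two are present (None if absent)
- tile_a_mid (a point): centre of that tile (10 mm above its underside)
- tile_b: flat terracotta tile, 60 mm wide (its x), 90 mm long (its y), 20 mm thick; origin at the centre of its underside; one or two are present (None if absent)
- tile_b_mid (a point): centre of that tile (10 mm above its underside)
- brick_a: half brick, 80 mm long (its y axis) with a square 50 x 50 mm section (x and z), terracotta, with four dark holes shown on each square end; origin at its middle (25 mm above what it lies on); two or three are present (None if absent)
- brick_b: half brick, 80 mm long (its y axis) with a square 50 x 50 mm section (x and z), terracotta, with four dark holes shown on each square end; origin at its middle (25 mm above what it lies on); two or three are present (None if absent)
- brick_c: half brick, 80 mm long (its y axis) with a square 50 x 50 mm section (x and z), terracotta, with four dark holes shown on each square end; origin at its middle (25 mm above what it lies on); two or three are present (None if absent)
- jar: bystander, not to be disturbed: jar, 70 mm across, 85 mm tall
- bowl: bystander, not to be disturbed: small white bowl, 90 mm across, 50 mm tall
- brush: bystander, not to be disturbed: brush, 190 mm long, lying down
- slate: bystander, not to be disturbed: dark flat stone, 90 x 60 x 25 mm
- clayroller: bystander, not to be disturbed: wooden clay roller standing on end, 40 mm across, 160 mm tall
There are look-alikes about, which are no part of the job. Leave any purple look-alike of the tile_a alone.

How it is judged (in metres and radians):
On the way, in this order (a step that is already met when the one before it is completed fails the run):
1. every tile lies flat along the middle of the deck and a prop stands on each outlined place, let go (x of tile_a_mid in the frame of deck between -0.02 and 0.02 m and y of tile_a_mid in the frame of deck between -0.08 and 0.08 m and z of tile_a_mid in the frame of deck between 0.025 and 0.036 m and angle between the y axis of each of tile_a, tile_b and the y axis of deck, either way round below 0.25 rad and angle between the z axis of each of tile_a, tile_b and the z axis of deck, either way round below 0.08 rad and x of tile_b_mid in the frame of deck between -0.02 and 0.02 m and y of tile_b_mid in the frame of deck between -0.08 and 0.08 m and z of tile_b_mid in the frame of deck between 0.025 and 0.036 m and x of prop_a in the frame of deck between -0.018 and 0.018 m and z of prop_a in the frame of deck between 0.016 and 0.025 m and angle between each of prop_a, prop_b's own z axis and vertical below 0.08 rad and angle between the x axis of each of prop_a, prop_b and the x axis of deck, either way round below 0.25 rad and x of prop_b in the frame of deck between -0.018 and 0.018 m and z of prop_b in the frame of deck between 0.016 and 0.025 m and ((y of prop_a in the frame of deck between 0.1 and 0.148 m and y of prop_b in the frame of deck between -0.148 and -0.1 m) or (y of prop_a in the frame of deck between -0.148 and -0.1 m and y of prop_b in the frame of deck between 0.1 and 0.148 m)) and contact force between the fingers and tile_a below 0.1 N and contact force between the fingers and tile_b below 0.1 N and contact force between the fingers and prop_a below 0.1 N and contact force between the fingers and prop_b below 0.1 N), for 0.2 s.
2. the shelf lies level and centred on both props, over the tiles, let go (x of tile_a_mid in the frame of deck between -0.02 and 0.02 m and y of tile_a_mid in the frame of deck between -0.08 and 0.08 m and z of tile_a_mid in the frame of deck between 0.025 and 0.036 m and angle between the y axis of each of tile_a, tile_b and the y axis of deck, either way round below 0.25 rad and angle between the z axis of each of tile_a, tile_b and the z axis of deck, either way round below 0.08 rad and x of tile_b_mid in the frame of deck between -0.02 and 0.02 m and y of tile_b_mid in the frame of deck between -0.08 and 0.08 m and z of tile_b_mid in the frame of deck between 0.025 and 0.036 m and x of prop_a in the frame of deck between -0.018 and 0.018 m and z of prop_a in the frame of deck between 0.016 and 0.025 m and angle between each of prop_a, prop_b's own z axis and vertical below 0.08 rad and angle between the x axis of each of prop_a, prop_b and the x axis of deck, either way round below 0.25 rad and x of prop_b in the frame of deck between -0.018 and 0.018 m and z of prop_b in the frame of deck between 0.016 and 0.025 m and ((y of prop_a in the frame of deck between 0.1 and 0.148 m and y of prop_b in the frame of deck between -0.148 and -0.1 m) or (y of prop_a in the frame of deck between -0.148 and -0.1 m and y of prop_b in the frame of deck between 0.1 and 0.148 m)) and x of shelf_mid in the frame of deck between -0.018 and 0.018 m and y of shelf_mid in the frame of deck between -0.02 and 0.02 m and z of shelf_mid in the frame of deck between 0.068 and 0.077 m and angle between the y axis of shelf and the y axis of deck, either way round below 0.1 rad and angle between the z axis of shelf and the z axis of deck, either way round below 0.04 rad and contact force between the fingers and shelf below 0.1 N and linear speed of shelf below 0.02 m/s), for 0.2 s.
At the end, for the whole second after the job is handed in: Tiles flat, lengthwise, within 20 mm of the deck's centre line, 80 mm of its middle; props upright on the outlines (18 mm across, 25 along); shelf level on both, centred to 18 mm, within 0.1 rad; bricks at rest on the shelf, not stacked, centres within 25 mm of the deck's centre line (x of tile_a_mid in the frame of deck between -0.02 and 0.02 m and y of tile_a_mid in the frame of deck between -0.08 and 0.08 m and z of tile_a_mid in the frame of deck between 0.025 and 0.036 m and angle between the y axis of each of tile_a, tile_b and the y axis of deck, either way round below 0.25 rad and angle between the z axis of each of tile_a, tile_b and the z axis of deck, either way round below 0.08 rad and x of tile_b_mid in the frame of deck between -0.02 and 0.02 m and y of tile_b_mid in the frame of deck between -0.08 and 0.08 m and z of tile_b_mid in the frame of deck between 0.025 and 0.036 m and x of prop_a in the frame of deck between -0.018 and 0.018 m and z of prop_a in the frame of deck between 0.016 and 0.025 m and angle between each of prop_a, prop_b's own z axis and vertical below 0.08 rad and angle between the x axis of each of prop_a, prop_b and the x axis of deck, either way round below 0.25 rad and x of prop_b in the frame of deck between -0.018 and 0.018 m and z of prop_b in the frame of deck between 0.016 and 0.025 m and ((y of prop_a in the frame of deck between 0.1 and 0.148 m and y of prop_b in the frame of deck between -0.148 and -0.1 m) or (y of prop_a in the frame of deck between -0.148 and -0.1 m and y of prop_b in the frame of deck between 0.1 and 0.148 m)) and x of shelf_mid in the frame of deck between -0.018 and 0.018 m and y of shelf_mid in the frame of deck between -0.02 and 0.02 m and z of shelf_mid in the frame of deck between 0.068 and 0.077 m and angle between the y axis of shelf and the y axis of deck, either way round below 0.1 rad and angle between the z axis of shelf and the z axis of deck, either way round below 0.04 rad and x of brick_a in the frame of deck between -0.025 and 0.025 m and y of brick_a in the frame of deck between -0.135 and 0.135 m and z of brick_a in the frame of deck between 0.098 and 0.124 m and linear speed of each of brick_a, brick_b, brick_c, shelf below 0.02 m/s and x of brick_b in the frame of deck between -0.025 and 0.025 m and y of brick_b in the frame of deck between -0.135 and 0.135 m and z of brick_b in the frame of deck between 0.098 and 0.124 m and x of brick_c in the frame of deck between -0.025 and 0.025 m and y of brick_c in the frame of deck between -0.135 and 0.135 m and z of brick_c in the frame of deck between 0.098 and 0.124 m); the robot touches nothing.
It fails at once if a bystander is moved by more than 40 mm (distance of any of jar, bowl, brush, slate, clayroller from where it was at the start of the episode above 0.04 m).
Of tile_a, tile_b only 1 to 2 are there at a start; the rules pass over those that are not, and their reading is None.
Of brick_a, brick_b, brick_c only 2 to 3 are there at a start; the rules pass over those that are not, and their reading is None.
At some moment in a run one of brick_a, brick_b, brick_c may be knocked a few centimetres aside while the robot is not near it.
It also fails if it takes over 210 s, if anything falls off the work surface, if the arm or the gripper's body presses on something with over 40 N, if the wrist force passes 120 N, or if a joint passes its speed limit or range.

ROBOT

A 7-joint arm with a two-finger parallel gripper is mounted at the origin on the work surface. World frame = base frame: x ahead of the robot, y to its left, z up, the work surface at z = 0. Lengths are in mm, angles in rad, forces in N, time in s.
With the tool pointing down it reaches from about 400 to 875 mm from the base axis. Payload 4.4 kg.
Tool frame: the origin (TCP) lies at the very end of the fingers, on their centre line; the grasp point (between the pads) lies 19 mm behind it; z points along the fingers, y is the line along which they close (so a half turn about z gives the same grasp; the last joint's range is limited). The gripper opens to 85 mm and grips with 20 to 120 N. Pads are 22 mm wide; open, the fingers measure 114 mm over their backs; the gripper's body (76 mm by 85 mm) begins 54 mm behind the grasp point. The pads swing forward as they close: fully open they stand 13 mm farther back than shut.
Start: joints at [-1.406, 0.628, 0.038, 1.517, -0.027, 0.996, -0.02], TCP at [148.666, 632.784, 231.313] pointing down, gripper open.
Joint ranges: [-3.06, 3.06], [-0.37, 2.12], [-1.25, 1.32], [0.18, 2.47], [-1.1, 4.24], [0.23, 1.98], [-2.94, 2.94]. Speed limits (rad/s): [2.57, 2.57, 3.14, 3.14, 3.14, 3.14, 3.14].

INTERFACE

Orientations are given as [roll, pitch, yaw] about the fixed x, y, z axes, in that order (R = Rz(yaw) Ry(pitch) Rx(roll)).
In Python, from cell import ctrl gives the robot as it stands.
- The arm moves only by the tool step_arm, never from a script. Its argument "series" is a list that holds one entry, the list of rows, each a list of 7 numbers: the turn, a rotation vector about the tool's x, y, z as a fraction of full scale, then the shift along the tool's x, y, z as a fraction of full scale, then the closure, from 0 (fully open) to 1 (shut). In form: [[[ax, ay, az, tx, ty, tz, gripper], ...]]. A call has 1 to 12 rows; each row shifts and turns the commanded pose from where the row before left it, along the tool's axes as they then stand; what a row does not reach is not made up. Full scale, the value 1, is 150 mm for a shift and 45 degrees for a turn. A row lasts 1/10 s, in which the tool goes at most 50 mm and 8.59 degrees, less where a joint would pass 70% of its speed; a pose out of reach is approached as far as the arm can. A call with a number of a shift or a turn outside -1 to 1 is refused whole. A call with a gripper value outside its range is refused whole. The fingers move at their own pace and stop on an object; the grip force is fixed at half the most. Time passes only in rows, so rows that do not move let the fingers close. It gives the time, the measured TCP pose, the force, the opening and the grip force at its end, in the units of the state.
- ctrl.read_state(): the state, without advancing time (a new reading comes with each control period).
- ctrl.get_image(name): name is "scene" or "top"; returns a dict with "img" (400x640x3 uint8, red, green, blue), "fx", "fy", "cx", "cy" (pixels), "dist" ([k1, k2, p1, p2, k3] as OpenCV has them; the pictures are not rectified), "R" (3x3) and "t" (3): a world point X has camera coordinates R X + t. Camera axes: x right, y down, z forward; pixel columns grow to the right and rows downward; lengths in mm; the calibration is good to about 2 mm. A picture is of the moment at which its call begins. There is no depth.
- ctrl.finish_job(): hands the job in; it is judged then, once.
Trained networks look in a picture, given as the dict that the camera call returned (one of the last four; its "shot" number tells which), for a name from the list of things; names that differ only in an ending like _2 or _b are one class to them, and where a whole thing is asked for, a point or a joint stands for the part that bears it (a point fixed in the world has none). Each returns a list of dicts, best first, with "score" (0 to 1); they miss things now and then, are a little off and sometimes report something else, mostly with a low value. They report only what shows in the picture. A call takes as long as a camera call. They do not tell look-alikes from the thing itself.
- ctrl.recognise(picture, thing): "centre" ([column, row] in pixels, amid what is visible of it).
The state is a dict: "clock": time; "qpos": joint angles; "qd": joint speeds; "tau": joint torques, N m; "eef_pos": TCP position; "tool_rot": TCP orientation; "force": force on the tool from outside, world axes, zero at the start; "torque": the same for the moment, N m; "width": finger opening in mm; "gripper_force": force on a finger pad.
Only numpy, scipy, OpenCV 4.12 (cv2) and the standard library are available. Lean on these libraries where they do the work, as an engineer would, in place of code of your own. Each camera call takes 0.05 s, during which the arm holds its last target. There are 200 camera calls.

## Working session

There is one attempt and no reset: what is moved stays moved. The work goes in short steps, Python scripts to look and compute and a tool call to move; the robot and the scene stay as the last step left them, time stands still between calls to the robot, and variables do not carry over. Pictures are saved under pics/ and viewed, at most 14 in all, crops included, and the job is handed in when it is done.

Besides the shell and the picture viewer there is one more tool, called as name(argument=value, ...), one argument or row to a line, values as JSON. step_arm: Moves the arm, as the interface text tells. Shift numbers are shares of 150 mm and turn numbers shares of 45 degrees, none past 1 either way. Its arguments: {"type":"object","properties":{"series":{"type":"array","items":{"type":"array","items":{"type":"array","items":{"type":"number","minimum":-1,"maximum":1}}}}},"required":["series"]}

```bash
ls; mkdir -p pics
cat > h.py <<'E'
import numpy as np, cv2
from cell import ctrl
def snap(n,f=None):
    p=ctrl.get_image(n)
    if f: cv2.imwrite('pics/'+f,p['img'][:,:,::-1])
    return p
def K(p): return np.array([[p['fx'],0,p['cx']],[0,p['fy'],p['cy']],[0,0,1.]])
def w(p,px,z):
    "pixels -> world points at height z"
    u=cv2.undistortPoints(np.array(px,float).reshape(-1,1,2),K(p),np.array(p['dist'],float)).reshape(-1,2)
    R=np.array(p['R']);t=np.array(p['t']).ravel();c=-R.T@t
    d=np.c_[u,np.ones(len(u))]@R
    return c+d*((z-c[2])/d[:,2])[:,None]
E
python3 - <<'E'
from h import *
for n in('top','scene'):
    p=snap(n,n+'0.png'); print(n,(-np.array(p['R']).T@np.array(p['t']).ravel()).round())
    for o,z in dict(deck=20,shelf=14,prop_a=45,tile_a=20,brick_a=50,jar=85,bowl=50,brush=10,slate=25,clayroller=160).items():
        for r in ctrl.recognise(p,o): print(o,round(r['score'],2),np.round(r['centre']),w(p,[r['centre']],z)[0].round()[:2])
print(ctrl.read_state())
E
```

```text
pics
top [ 336.  -83. 1574.]
deck 0.86 [281. 157.] [655.  54.]
shelf 0.65 [180. 217.] [465. 385.]
prop_a 0.56 [282. 158.] [645.  48.]
prop_a 0.55 [411. 185.] [ 550. -362.]
prop_a 0.54 [183. 218.] [461. 366.]
prop_a 0.48 [362. 223.] [ 433. -200.]
tile_a 0.81 [403. 271.] [ 280. -330.]
tile_a 0.78 [321. 226.] [428. -71.]
tile_a 0.77 [359. 264.] [ 305. -191.]
brick_a 0.8 [283. 219.] [449.  48.]
brick_a 0.62 [380. 180.] [ 567. -260.]
jar 0.82 [187. 146.] [684. 344.]
bowl 0.95 [186. 182.] [575. 355.]
bowl 0.19 [283. 162.] [633.  46.]
brush 0.91 [446. 252.] [ 337. -474.]
slate 0.9 [377. 134.] [ 726. -261.]
clayroller 0.72 [473. 178.] [ 553. -527.]
clayroller 0.43 [179. 221.] [442. 343.]
scene [1295.  -10.  836.]
deck 0.7 [366. 257.] [671.  48.]
shelf 0.83 [481. 207.] [459. 378.]
shelf 0.51 [243. 269.] [ 729. -252.]
prop_a 0.78 [217. 212.] [ 572. -357.]
prop_a 0.71 [279. 188.] [ 467. -204.]
tile_a 0.88 [394. 175.] [348. 130.]
tile_a 0.61 [320. 191.] [440. -89.]
tile_a 0.56 [291. 165.] [ 329. -188.]
brick_a 0.67 [367. 191.] [459.  47.]
brick_a 0.57 [259. 218.] [ 590. -237.]
jar 0.82 [495. 268
[... 178 characters left out ...]
 193.] [ 631. -489.]
{'clock': 1.1, 'qpos': array([-1.40576393,  0.62840346,  0.03846493,  1.51739262, -0.02699795,
        0.99632729, -0.01999575]), 'qd': array([ 0.00060487,  0.00038421, -0.00104447, -0.00031416, -0.00026649,
       -0.00087997,  0.00049369]), 'tau': array([ 2.96695498e-04, -5.63267612e+01,  1.22522525e+00, -1.93790442e+01,
        1.07994501e-02,  1.39557967e-03,  5.55254488e-06]), 'eef_pos': array([148.66799975, 632.77759131, 231.31290124]), 'tool_rot': array([-3.14157816e+00, -5.48756338e-05,  2.91076915e+00]), 'force': array([0.01156264, 0.18778914, 0.18603775]), 'torque': array([-0.01325565, -0.01726585,  0.0393702 ]), 'gripper_force': 0.0, 'width': 85.6746573541964}
```

Run:
```python
import cv2
t=cv2.imread('pics/top0.png');s=cv2.imread('pics/scene0.png')
cv2.imwrite('pics/t1.png',cv2.resize(t[90:310,150:490],None,fx=2.35,fy=2.35,interpolation=cv2.INTER_CUBIC))
cv2.imwrite('pics/s1.png',cv2.resize(s[130:330,120:540],None,fx=1.9,fy=1.9,interpolation=cv2.INTER_CUBIC))
```

```text
(no output)
```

View pics/t1.png

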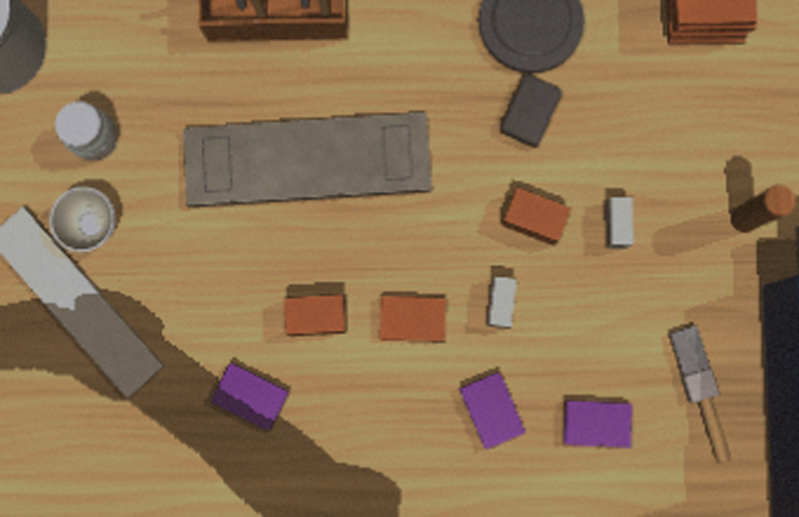

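View pics/s1.png

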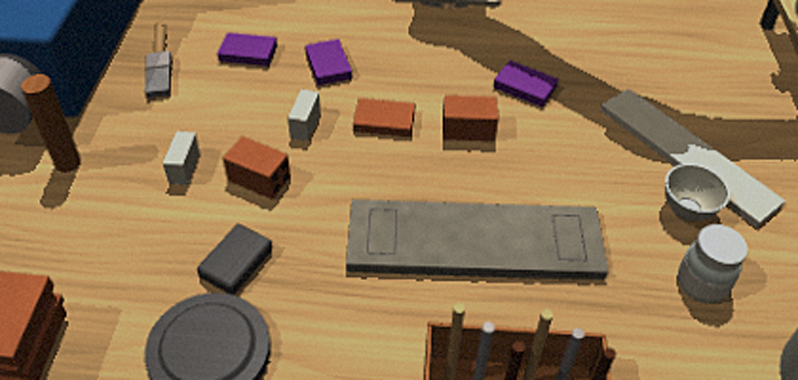

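```bash
cat >> h.py <<'E'
from scipy.optimize import minimize
DIM=dict(deck=(110,340,20),shelf=(66,300,14),prop=(66,30,45),tile=(60,90,20),brick=(50,80,50))
def mask(p,kind):
    h=cv2.cvtColor(cv2.GaussianBlur(p['img'],(3,3),0),cv2.COLOR_RGB2HSV).astype(int);H,S,V=h[...,0],h[...,1],h[...,2]
    if kind in('tile','brick'): return ((H<11)|(H>172))&(S>125)&(V>40)
    return (S<75)&(V>(50 if kind!='prop' else 70))
def hull(p,q,dim,z0):
    x,y,a=q; c,s=np.cos(a),np.sin(a)
    P=[[x+c*i*dim[0]/2-s*j*dim[1]/2,y+s*i*dim[0]/2+c*j*dim[1]/2,z0+k*dim[2]] for i in(-1,1) for j in(-1,1) for k in(0,1)]
    P=np.array(P); R=np.array(p['R'],float)
    u=cv2.projectPoints(P,cv2.Rodrigues(R)[0],np.array(p['t'],float).ravel(),K(p),np.array(p['dist'],float))[0].reshape(-1,2)
    return u
def fit(ps,kind,x,y,z0=0,yaws=np.arange(0,180,15),m=12):
    "pose [x,y,yaw deg] of a box and mismatch share, from silhouettes"
    dim=DIM[kind]; F=4; data=[]
    for p in ps:
        r=max(8,max(np.ptp(hull(p,(x,y,a),dim,z0),0).max() for a in(0,.8,1.6))/2)+m
        c=hull(p,(x,y,0),dim,z0).mean(0); o=np.maximum((c-r).astype(int),0); e=(c+r).astype(int)
        M=mask(p,kind)[o[1]:e[1],o[0]:e[0]].astype(np.float32)
        data.append((p,o,cv2.resize(M,None,fx=F,fy=F,interpolation=cv2.INTER_LINEAR)>.5))
    def cost(q):
        s=0
        for p,o,M in data:
            u=(hull(p,(q[0],q[1],q[2]/50),dim,z0)-o+.5)*F-.5
            I=np.zeros(M.shape,np.uint8); cv2.fillConvexPoly(I,cv2.convexHull((u*16).round().astype(np.int32)),1,shift=4)
            s+=(M^(I>0)).sum()/I.sum()
        return s/len(data)
    best=None
    for a in yaws:
        r=minimize(cost,[x,y,np.deg2rad(a)*50],method='Nelder-Mead',options=dict(initial_simplex=np.array([[x,y,0],[x+15,y,0],[x,y+15,0],[x,y,12]])+[0,0,np.deg2rad(a)*50]))
        if best is None or r.fun<best.fun: best=r
    q=best.x; return np.array([q[0],q[1],(np.rad2deg(q[2]/50)+90)%180-90]).round(1),round(best.fun,3)
E
python3 - <<'E'
from h import *
t=snap('top');s=snap('scene')
for k,x,y,use in [('deck',655,54,'ts'),('shelf',465,385,'t'),('prop',550,-362,'ts'),('prop',433,-200,'ts'),('tile',428,-71,'ts'),('brick',449,48,'ts'),('brick',567,-260,'ts')]:
    print(k,fit([t,s] if use=='ts' else [t],k,x,y), fit([t],k,x,y) if use=='ts' else '')
E
```

```text
deck (array([654.5,  58.1,   2.6]), np.float64(0.124)) (array([656.1,  57.9,   2.7]), np.float64(0.056))
shelf (array([462.8, 382.1, -48.8]), np.float64(0.459)) 
prop (array([ 555.6, -372.5,    3.9]), np.float64(0.326)) (array([ 557.1, -373.2,   -2.2]), np.float64(0.141))
prop (array([ 449.4, -207.1,   -8.9]), np.float64(0.271)) (array([ 449.8, -207.3,   -9.3]), np.float64(0.069))
tile (array([429.2, -83.8,  -1.1]), np.float64(0.292)) (array([430.8, -85.9,  -1.1]), np.float64(0.303))
brick (array([435.8,  48.6,  -1. ]), np.float64(0.23)) (array([436.6,  46.3,  -0.9]), np.float64(0.205))
brick (array([ 567.2, -255.1,  -30.2]), np.float64(0.312)) (array([ 568.8, -256.1,  -32.3]), np.float64(0.27))
```

View pics/top0.png

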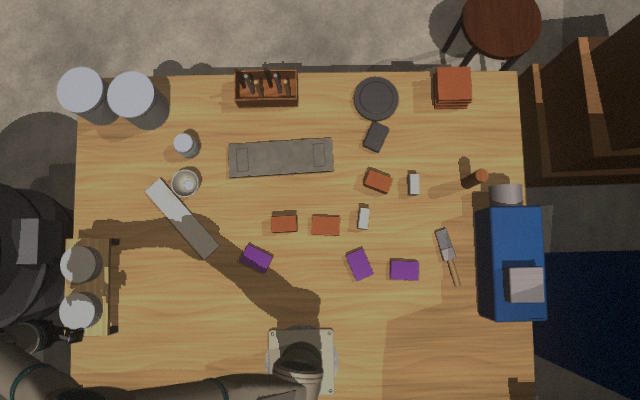

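Run:
```python
from h import *
t=cv2.imread('pics/top0.png');s=cv2.imread('pics/scene0.png')
ht=cv2.cvtColor(cv2.GaussianBlur(t,(3,3),0),cv2.COLOR_BGR2HSV);hs=cv2.cvtColor(cv2.GaussianBlur(s,(3,3),0),cv2.COLOR_BGR2HSV)
print(ht[213:238:1,326].tolist());print(ht[225,306:346].tolist());print(hs[178:206,367].tolist())
print(ht[250,200:225].tolist());print(ht[195,165:190].tolist())
```

```text
[[19, 115, 151], [17, 120, 119], [14, 132, 104], [12, 155, 120], [10, 163, 142], [10, 167, 153], [10, 166, 154], [10, 165, 155], [10, 166, 154], [10, 167, 153], [10, 165, 153], [10, 166, 154], [10, 165, 155], [10, 166, 154], [10, 167, 154], [10, 167, 153], [9, 166, 154], [9, 164, 154], [10, 165, 155], [10, 166, 155], [10, 162, 154], [11, 152, 149], [14, 134, 147], [18, 119, 158], [21, 108, 167]]
[[17, 121, 165], [17, 121, 160], [16, 122, 153], [16, 123, 151], [16, 127, 151], [14, 139, 152], [11, 155, 155], [10, 163, 156], [10, 163, 156], [10, 163, 156], [10, 163, 156], [10, 164, 157], [10, 165, 156], [9, 163, 155], [9, 163, 155], [10, 164, 154], [10, 164, 154], [9, 162, 154], [10, 163, 155], [10, 165, 155], [10, 165, 155], [10, 166, 154], [10, 167, 153], [10, 166, 152], [10, 164, 152], [10, 163, 153], [10, 164, 154], [10, 164, 154], [9, 162, 154], [10, 162, 154], [9, 162, 154], [10, 164, 154], [11, 160, 155], [14, 139, 160], [19, 116, 165], [21, 109, 168], [21, 108, 168], [21, 108, 168], [21, 108, 167], [21, 108, 167]]
[[17, 127, 190], [16, 130, 188], [13, 146, 182], [10, 164, 174], 
[... 405 characters left out ...]
108], [19, 50, 108], [17, 50, 108], [19, 52, 108], [19, 52, 108], [18, 54, 109], [18, 51, 109], [19, 52, 108], [19, 50, 108], [19, 49, 109], [18, 52, 107], [16, 57, 98], [17, 72, 88], [15, 98, 86], [16, 115, 91], [17, 121, 95], [17, 120, 96], [17, 125, 96], [17, 125, 96], [16, 123, 95], [16, 123, 95], [16, 122, 96], [16, 121, 97]]
[[30, 6, 168], [36, 8, 168], [35, 9, 167], [26, 12, 167], [23, 20, 168], [21, 30, 168], [22, 38, 168], [21, 37, 166], [21, 34, 156], [20, 39, 132], [18, 44, 104], [17, 46, 99], [16, 38, 115], [16, 33, 131], [17, 27, 133], [19, 29, 122], [19, 34, 106], [18, 34, 97], [20, 32, 96], [21, 36, 98], [21, 34, 98], [19, 28, 101], [22, 26, 109], [20, 31, 122], [17, 36, 133]]
```

```bash
sed -i 's/((H<11)|(H>172))&(S>125)&(V>40)/((H<14)|(H>172))\&(S>130)\&(V>30)/; s/S<75/S<85/' h.py
python3 - <<'E'
from h import *
t=snap('top');s=snap('scene')
for k,x,y in [('deck',655,54),('shelf',465,385),('prop',555,-372),('prop',449,-207),('tile',428,-71),('brick',440,48),('brick',567,-260)]:
    print(k,fit([t],k,x,y), fit([s],k,x,y))
v=t['img'].copy()
for k,q in [('shelf',fit([t],'shelf',463,382)[0]),('tile',fit([t],'tile',428,-80)[0]),('brick',fit([t],'brick',440,48)[0]),('brick',fit([t],'brick',567,-260)[0])]:
    h=cv2.convexHull(hull(t,(q[0],q[1],np.deg2rad(q[2])),DIM[k],0).astype(np.float32))
    cv2.polylines(v,[(h*16).astype(np.int32)],True,(0,255,0),1,shift=4)
cv2.imwrite('pics/fit.png',cv2.resize(v[140:270,140:420,::-1],None,fx=2.8,fy=2.8,interpolation=cv2.INTER_CUBIC))
E
```

```text
deck (array([655.3,  57.2,   2.8]), np.float64(0.036)) (array([644.6,  58.4,   3. ]), np.float64(0.173))
shelf (array([463.1, 382.6, -48.8]), np.float64(0.459)) (array([464.2, 382.4, -48.8]), np.float64(1.01))
prop (array([ 556.7, -373.2,   -2.2]), np.float64(0.089)) (array([ 554.8, -371.1,    2.9]), np.float64(0.468))
prop (array([ 449.7, -207.1,   -8.3]), np.float64(0.065)) (array([ 448.4, -205.2,   -5.3]), np.float64(0.442))
tile (array([430.9, -83.4,  -1.1]), np.float64(0.192)) (array([ 4.304e+02, -8.320e+01, -1.000e-01]), np.float64(0.167))
brick (array([437.2,  47.8,   2.7]), np.float64(0.05)) (array([435.8,  48.1,  -1.2]), np.float64(0.081))
brick (array([ 568. , -256.1,  -23.1]), np.float64(0.064)) (array([ 566.4, -255.3,  -24.8]), np.float64(0.12))
```

View pics/fit.png

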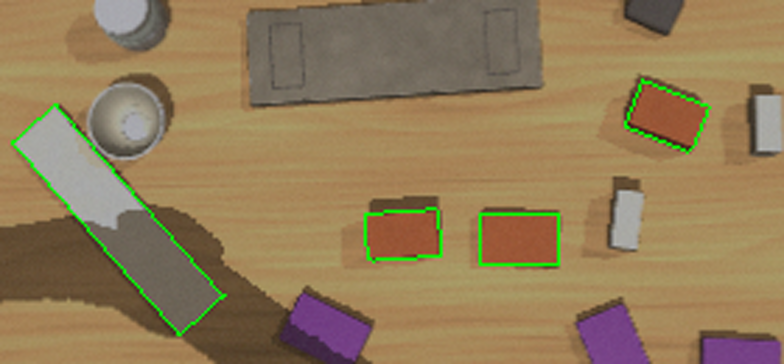

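```bash
cat >> h.py <<'E'
def plan(*wps,step=45,turn=8):
    "waypoints (x,y,z,yaw deg,grip) -> printed rows; yaw taken modulo 180 near az+90"
    st=ctrl.read_state(); c=np.array(st['eef_pos'],float); a=np.rad2deg(st['tool_rot'][2]); rows=[]
    for x,y,z,yaw,g in wps:
        T=np.array([x,y,z]); n90=np.rad2deg(np.arctan2(y,x))+90
        yt=(yaw-n90+90)%180-90+n90; da=(yt-a+180)%360-180
        n=max(1,int(np.ceil(np.linalg.norm(T-c)/step-1e-6)),int(np.ceil(abs(da)/turn-1e-6)))
        for i in range(n):
            d=(T-c)/(n-i); r=np.deg2rad(a)
            ax=np.array([[np.cos(r),np.sin(r),0],[np.sin(r),-np.cos(r),0],[0,0,-1]])
            s=(ax@d/150).round(3); t=round(-da/n/45,3)
            rows.append([0,0,t,*s.tolist(),g]); c=c+ax.T@s*150; a-=t*45
    for i in range(0,len(rows),12): print('[['+','.join('['+','.join('%g'%v for v in r)+']' for r in rows[i:i+12])+']]')
E
python3 - <<'E'
from h import *
plan((440,330,231,110,0),(431,-83.4,180,89,0),(431,-83.4,60,89,0))
E
```

```text
[[[0,0,0.126,-0.235,-0.152,0,0],[0,0,0.126,-0.249,-0.128,0,0],[0,0,0.126,-0.261,-0.103,0,0],[0,0,0.126,-0.269,-0.077,0,0],[0,0,0.126,-0.276,-0.05,0,0],[0,0,0.126,-0.279,-0.022,0,0],[0,0,0.126,-0.28,0.006,0.001,0],[0,0,0.126,-0.278,0.033,0,0],[0,0,0.126,-0.274,0.061,0.001,0],[0,0,0.126,-0.266,0.087,0,0],[0,0,0.047,-0.257,-0.1,0.034,0],[0,0,0.047,-0.26,-0.091,0.034,0]]]
[[[0,0,0.047,-0.263,-0.081,0.034,0],[0,0,0.047,-0.266,-0.071,0.034,0],[0,0,0.047,-0.269,-0.061,0.034,0],[0,0,0.047,-0.271,-0.051,0.034,0],[0,0,0.047,-0.273,-0.042,0.034,0],[0,0,0.047,-0.274,-0.031,0.034,0],[0,0,0.047,-0.275,-0.021,0.034,0],[0,0,0.047,-0.275,-0.011,0.034,0],[0,0,-0.001,-0,-0,0.267,0],[0,0,-0.001,-0,-0,0.267,0],[0,0,-0.001,-0,-0,0.266,0]]]
```

step_arm(
  series=[
    [[0,0,0.126,-0.235,-0.152,0,0],[0,0,0.126,-0.249,-0.128,0,0],[0,0,0.126,-0.261,-0.103,0,0],[0,0,0.126,-0.269,-0.077,0,0],[0,0,0.126,-0.276,-0.05,0,0],[0,0,0.126,-0.279,-0.022,0,0],[0,0,0.126,-0.28,0.006,0.001,0],[0,0,0.126,-0.278,0.033,0,0],[0,0,0.126,-0.274,0.061,0.001,0],[0,0,0.126,-0.266,0.087,0,0],[0,0,0,0,0,0,0]],
  ],
)

```text
clock: 2.4
eef_pos: [445.1, 323.8, 231.6]
tool_rot: [3.139, 0.004, 1.909]
force: [-0.8, -0.0, 0.9]
width: 85.5
gripper_force: 0.0
```

Run:
```python
from h import *
plan((431,-83.4,100,89,0))
```

```text
[[[0,0,0.045,-0.253,-0.099,0.088,0],[0,0,0.045,-0.256,-0.09,0.088,0],[0,0,0.045,-0.259,-0.081,0.088,0],[0,0,0.045,-0.262,-0.072,0.088,0],[0,0,0.045,-0.264,-0.062,0.088,0],[0,0,0.045,-0.267,-0.053,0.088,0],[0,0,0.045,-0.268,-0.043,0.087,0],[0,0,0.045,-0.27,-0.034,0.088,0],[0,0,0.045,-0.271,-0.025,0.087,0],[0,0,0.045,-0.271,-0.015,0.088,0]]]
```

step_arm(
  series=[
    [[0,0,0.045,-0.253,-0.099,0.088,0],[0,0,0.045,-0.256,-0.09,0.088,0],[0,0,0.045,-0.259,-0.081,0.088,0],[0,0,0.045,-0.262,-0.072,0.088,0],[0,0,0.045,-0.264,-0.062,0.088,0],[0,0,0.045,-0.267,-0.053,0.088,0],[0,0,0.045,-0.268,-0.043,0.087,0],[0,0,0.045,-0.27,-0.034,0.088,0],[0,0,0.045,-0.271,-0.025,0.087,0],[0,0,0.045,-0.271,-0.015,0.088,0],[0,0,0,0,0,0,0],[0,0,0,0,0,0,0]],
  ],
)

```text
clock: 3.6
eef_pos: [430.6, -78.2, 99.1]
tool_rot: [-3.141, -0.0, 1.565]
force: [-0.1, -0.0, -0.7]
width: 85.1
gripper_force: 0.0
```

Run:
```python
from h import *
s=ctrl.read_state();print(s['eef_pos'],np.rad2deg(s['tool_rot']))
plan((431,-83.4,30,89,0),(431,-83.4,0,89,0))
```

```text
[430.57321567 -78.16382271  99.13328545] [-1.79972992e+02 -1.68789542e-02  8.96894237e+01]
[[[0,0,0.008,-0.017,0.002,0.23,0],[0,0,0.008,-0.018,0.001,0.231,0],[0,0,-0.001,0,0,0.2,0]]]
```

step_arm(
  series=[
    [[0,0,0.008,-0.017,0.002,0.23,0],[0,0,0.008,-0.018,0.001,0.23,0],[0,0,0,0,0,0.18,0],[0,0,0,0,0,0,0.0],[0,0,0,0,0,0,1],[0,0,0,0,0,0,1],[0,0,0,0,0,0,1],[0,0,0,0,0,0,1],[0,0,0,0,0,0,1],[0,0,0,0,0,0,1],[0,0,0,0,0,0,1]],
  ],
)

```text
clock: 4.7
eef_pos: [431.1, -78.1, 25.7]
tool_rot: [-3.14, -0.01, 1.558]
force: [-0.3, 0.4, -0.3]
width: 0.1
gripper_force: 0.0
```

step_arm(
  series=[
    [[0,0,0,0,0,-0.1,0],[0,0,0,0,0,0,0],[0,0,0,0,0,0,0],[0,0,0,0,0,0,0],[0,0,0,0,0,0,0],[0,0,0,0,0,0,0]],
  ],
)

```text
clock: 5.3
eef_pos: [430.9, -78.2, 40.3]
tool_rot: [-3.14, -0.01, 1.558]
force: [-1.4, 0.4, 0.4]
width: 84.9
gripper_force: 0.0
```

step_arm(
  series=[
    [[0,0,0,-0.035,0,0,0],[0,0,0,0,0,0,0],[0,0,0,0,0,0,0]],
  ],
)

```text
clock: 5.6
eef_pos: [431.0, -83.8, 40.6]
tool_rot: [-3.14, -0.01, 1.557]
force: [0.3, 1.1, -0.0]
width: 85.1
gripper_force: 0.0
```

step_arm(
  series=[
    [[0,0,0,0,0,0.04,0],[0,0,0,0,0,0.04,0],[0,0,0,0,0,0.04,0],[0,0,0,0,0,0,0]],
  ],
)

```text
clock: 6.0
eef_pos: [430.4, -83.0, 21.6]
tool_rot: [-3.138, -0.011, 1.558]
force: [0.3, -0.7, 0.9]
width: 85.4
gripper_force: 0.0
```

step_arm(
  series=[
    [[0,0,0,0,0,0.05,0],[0,0,0,0,0,0.05,0],[0,0,0,0,0,0.04,0],[0,0,0,0,0,0,0]],
  ],
)

```text
clock: 6.4
eef_pos: [430.7, -82.9, 1.2]
tool_rot: [-3.138, -0.01, 1.558]
force: [-0.6, 0.9, -0.2]
width: 85.5
gripper_force: 0.0
```

Close on the tile.

step_arm(
  series=[
    [[0,0,0,0,0,0,1],[0,0,0,0,0,0,1],[0,0,0,0,0,0,1],[0,0,0,0,0,0,1],[0,0,0,0,0,-0.15,1],[0,0,0,0,0,-0.15,1],[0,0,0,0,0,-0.15,1],[0,0,0,0,0,0,1]],
  ],
)

```text
clock: 7.2
eef_pos: [432.6, -84.0, 71.2]
tool_rot: [3.139, -0.009, 1.558]
force: [0.4, -0.9, -2.3]
width: 58.5
gripper_force: 66.7
```

Run:
```python
from h import *
plan((655.5,57.3,110,92.75,1),step=38)
```

```text
[[[0,0,-0.01,0.12,0.184,-0.032,1],[0,0,-0.01,0.119,0.185,-0.032,1],[0,0,-0.01,0.117,0.186,-0.032,1],[0,0,-0.01,0.116,0.187,-0.032,1],[0,0,-0.01,0.114,0.188,-0.033,1],[0,0,-0.01,0.113,0.189,-0.032,1],[0,0,-0.01,0.111,0.19,-0.033,1],[0,0,-0.01,0.11,0.19,-0.032,1]]]
```

step_arm(
  series=[
    [[0,0,-0.01,0.12,0.184,-0.032,1],[0,0,-0.01,0.119,0.185,-0.032,1],[0,0,-0.01,0.117,0.186,-0.032,1],[0,0,-0.01,0.116,0.187,-0.032,1],[0,0,-0.01,0.114,0.188,-0.033,1],[0,0,-0.01,0.113,0.189,-0.032,1],[0,0,-0.01,0.111,0.19,-0.033,1],[0,0,-0.01,0.11,0.19,-0.032,1],[0,0,0,0,0,0,1],[0,0,0,0,0,0,1]],
  ],
)

```text
clock: 8.2
eef_pos: [653.6, 57.8, 107.3]
tool_rot: [-3.138, -0.011, 1.622]
force: [-0.2, 0.1, -2.2]
width: 58.2
gripper_force: 66.7
```

Run:
```python
from h import *
plan((655.5,57.3,27,92.75,1),step=15)
```

```text
[[[0,0,0.001,-0.001,0.002,0.089,1],[0,0,0.001,-0.001,0.002,0.089,1],[0,0,0.001,-0,0.002,0.089,1],[0,0,0.001,-0.001,0.002,0.09,1],[0,0,0.001,-0,0.002,0.089,1],[0,0,0.001,-0.001,0.003,0.09,1]]]
```

step_arm(
  series=[
    [[0,0,0,-0.001,0.002,0.09,1],[0,0,0,-0.001,0.002,0.09,1],[0,0,0,0,0.002,0.09,1],[0,0,0,0,0.002,0.09,1],[0,0,0,0,0.002,0.09,1],[0,0,0,0,0.002,0.09,1],[0,0,0,0,0,0,1],[0,0,0,0,0,0.02,1],[0,0,0,0,0,0,1]],
  ],
)

```text
clock: 9.1
eef_pos: [656.2, 57.6, 25.2]
tool_rot: [-3.141, -0.01, 1.621]
force: [-0.7, -0.5, -1.6]
width: 58.6
gripper_force: 66.6
```

step_arm(
  series=[
    [[0,0,0,0,0,0.02,1],[0,0,0,0,0,0,1],[0,0,0,0,0,0,0],[0,0,0,0,0,0,0],[0,0,0,0,0,0,0],[0,0,0,0,0,0,0],[0,0,0,0,0,-0.13,0],[0,0,0,0,0,-0.13,0],[0,0,0,0,0,-0.13,0],[0,0,0,0,0,-0.13,0],[0,0,0,0,0,0,0]],
  ],
)

```text
clock: 10.2
eef_pos: [658.4, 56.3, 104.4]
tool_rot: [3.136, -0.01, 1.62]
force: [-0.0, -0.7, -0.9]
width: 85.2
gripper_force: 0.0
```

Run:
```python
from h import *
plan((452,-206.5,120,-7,0),step=38)
```

```text
[[[0,0,0.171,-0.129,-0.112,-0.008,0],[0,0,0.171,-0.143,-0.094,-0.008,0],[0,0,0.171,-0.155,-0.074,-0.008,0],[0,0,0.171,-0.163,-0.053,-0.008,0],[0,0,0.171,-0.169,-0.03,-0.008,0],[0,0,0.171,-0.171,-0.008,-0.008,0],[0,0,0.171,-0.171,0.015,-0.008,0],[0,0,0.171,-0.167,0.038,-0.008,0],[0,0,0.171,-0.16,0.06,-0.008,0],[0,0,0.171,-0.151,0.081,-0.008,0],[0,0,0.171,-0.139,0.101,-0.008,0],[0,0,0.171,-0.124,0.119,-0.008,0]]]
[[[0,0,0.171,-0.107,0.134,-0.008,0]]]
```

step_arm(
  series=[
    [[0,0,0.171,-0.129,-0.112,-0.008,0],[0,0,0.171,-0.143,-0.094,-0.008,0],[0,0,0.171,-0.155,-0.074,-0.008,0],[0,0,0.171,-0.163,-0.053,-0.008,0],[0,0,0.171,-0.169,-0.03,-0.008,0],[0,0,0.171,-0.171,-0.008,-0.008,0],[0,0,0.171,-0.171,0.015,-0.008,0],[0,0,0.171,-0.167,0.038,-0.008,0],[0,0,0.171,-0.16,0.06,-0.008,0],[0,0,0.171,-0.151,0.081,-0.008,0],[0,0,0.171,-0.139,0.101,-0.008,0],[0,0,0.171,-0.124,0.119,-0.008,0]],
  ],
)

```text
clock: 11.4
eef_pos: [464.8, -186.3, 112.5]
tool_rot: [-3.131, 0.002, 0.004]
force: [-0.3, -0.5, -0.2]
width: 85.8
gripper_force: 0.0
```

step_arm(
  series=[
    [[0,0,0.17,-0.107,0.134,0,0],[0,0,0,0,0,0,0],[0,0,0,0,0,0,0]],
  ],
)

```text
clock: 11.7
eef_pos: [449.6, -206.1, 112.2]
tool_rot: [-3.131, 0.003, -0.125]
force: [0.7, 0.6, 0.1]
width: 85.6
gripper_force: 0.0
```

Run:
```python
from h import *
t=snap('top');s=snap('scene')
print(fit([t],'tile',655,57,20),fit([s],'tile',655,57,20))
plan((449.3,-206.5,80,-7.5,0),(449.3,-206.5,18,-7.5,0),step=15)
```

```text
(array([656.4,  55.8,  -1.2]), np.float64(0.1)) (array([ 6.557e+02,  5.760e+01, -4.000e-01]), np.float64(0.086))
[[[0,0,0.004,-0.002,0.003,0.071,0],[0,0,0.004,-0.002,0.003,0.071,0],[0,0,0.004,-0.001,0.004,0.071,0],[0,0,-0,-0,-0,0.083,0],[0,0,-0,-0,-0,0.083,0],[0,0,-0,-0,-0,0.083,0],[0,0,-0,-0,-0,0.082,0],[0,0,-0,-0,-0,0.083,0]]]
```

step_arm(
  series=[
    [[0,0,0.003,-0.002,0.003,0.12,0],[0,0,0.003,-0.002,0.003,0.12,0],[0,0,0.003,0,0.002,0.12,0],[0,0,0,0,0,0.12,0],[0,0,0,0,0,0.12,0],[0,0,0,0,0,0.07,0],[0,0,0,0,0,0,0],[0,0,0,0,0,0,0]],
  ],
)

```text
clock: 12.6
eef_pos: [449.2, -205.7, 11.8]
tool_rot: [-3.131, 0.003, -0.13]
force: [0.2, -0.2, 0.3]
width: 85.4
gripper_force: 0.0
```

step_arm(
  series=[
    [[0,0,0,0,0,0,1],[0,0,0,0,0,0,1],[0,0,0,0,0,0,1],[0,0,0,0,0,0,1],[0,0,0,0,0,0,1],[0,0,0,0,0,0,1]],
  ],
)

```text
clock: 13.2
eef_pos: [448.9, -206.0, 12.0]
tool_rot: [-3.131, 0.003, -0.132]
force: [-0.8, 1.8, 5.5]
width: 29.6
gripper_force: 59.2
```

step_arm(
  series=[
    [[0,0,0,0,0,-0.15,1],[0,0,0,0,0,-0.15,1],[0,0,0,0,0,-0.15,1],[0,0,0,0,0,-0.1,1],[0,0,0,0,0,0,1]],
  ],
)

```text
clock: 13.7
eef_pos: [449.7, -207.5, 95.3]
tool_rot: [-3.133, 0.0, -0.131]
force: [-0.3, -0.6, -2.6]
width: 29.3
gripper_force: 59.6
```

Run:
```python
from h import *
plan((661.5,-67.6,95,2.7,1),step=32)
```

```text
[[[0,0,-0.028,0.16,-0.139,0,1],[0,0,-0.028,0.163,-0.135,0,1],[0,0,-0.028,0.166,-0.131,0,1],[0,0,-0.028,0.168,-0.128,0,1],[0,0,-0.028,0.171,-0.124,0.001,1],[0,0,-0.028,0.174,-0.12,0,1],[0,0,-0.028,0.177,-0.117,0.001,1],[0,0,-0.028,0.179,-0.113,0,1]]]
```

step_arm(
  series=[
    [[0,0,-0.028,0.16,-0.139,0,1],[0,0,-0.028,0.163,-0.135,0,1],[0,0,-0.028,0.166,-0.131,0,1],[0,0,-0.028,0.168,-0.128,0,1],[0,0,-0.028,0.171,-0.124,0,1],[0,0,-0.028,0.174,-0.12,0,1],[0,0,-0.028,0.177,-0.117,0,1],[0,0,-0.028,0.179,-0.113,0,1],[0,0,0,0,0,0,1],[0,0,0,0,0,0,1]],
  ],
)

```text
clock: 14.7
eef_pos: [660.0, -66.3, 93.2]
tool_rot: [-3.131, 0.004, 0.046]
force: [-0.8, -1.4, -2.3]
width: 28.7
gripper_force: 59.7
```

Run:
```python
from h import *
t=snap('top','hold1.png')
plan((661.5,-67.6,35,2.7,1),step=15)
```

```text
[[[0,0,-0.001,0.004,0,0.098,1],[0,0,-0.001,0.003,0,0.098,1],[0,0,-0.001,0.004,0.001,0.097,1],[0,0,-0.001,0.003,0,0.098,1]]]
```

step_arm(
  series=[
    [[0,0,0,0.003,0,0.098,1],[0,0,0,0.003,0,0.098,1],[0,0,0,0.004,0,0.097,1],[0,0,0,0.003,0,0.098,1],[0,0,0,0,0,0,1],[0,0,0,0,0,0,1]],
  ],
)

```text
clock: 15.35
eef_pos: [662.3, -66.6, 35.9]
tool_rot: [-3.131, 0.002, 0.044]
force: [-0.4, 0.2, -1.1]
width: 28.9
gripper_force: 59.7
```

step_arm(
  series=[
    [[0,0,0,0,0,0.02,1],[0,0,0,0,0,0.005,1],[0,0,0,0,0,0,1],[0,0,0,0,0,0,0],[0,0,0,0,0,0,0],[0,0,0,0,0,0,0],[0,0,0,0,0,0,0],[0,0,0,0,0,-0.15,0],[0,0,0,0,0,-0.15,0],[0,0,0,0,0,-0.15,0],[0,0,0,0,0,-0.1,0],[0,0,0,0,0,0,0]],
  ],
)

```text
clock: 16.55
eef_pos: [664.2, -67.8, 117.6]
tool_rot: [-3.132, -0.003, 0.044]
force: [0.6, 0.3, 0.7]
width: 85.2
gripper_force: 0.0
```

Run:
```python
from h import *
plan((620,-200,120,1,0),(556,-372.5,120,-1,0),step=36)
```

```text
[[[0,0,0.009,-0.083,0.217,-0.004,0],[0,0,0.009,-0.082,0.217,-0.004,0],[0,0,0.009,-0.08,0.218,-0.004,0],[0,0,0.009,-0.079,0.219,-0.004,0],[0,0,0.007,-0.074,0.19,-0,0],[0,0,0.007,-0.073,0.191,-0,0],[0,0,0.007,-0.072,0.191,-0,0],[0,0,0.007,-0.071,0.192,-0,0],[0,0,0.007,-0.07,0.192,-0,0],[0,0,0.007,-0.069,0.193,-0,0]]]
```

step_arm(
  series=[
    [[0,0,0.009,-0.083,0.217,-0.004,0],[0,0,0.009,-0.082,0.217,-0.004,0],[0,0,0.009,-0.08,0.218,-0.004,0],[0,0,0.009,-0.079,0.219,-0.004,0],[0,0,0.007,-0.074,0.19,0,0],[0,0,0.007,-0.073,0.191,0,0],[0,0,0.007,-0.072,0.191,0,0],[0,0,0.007,-0.071,0.192,0,0],[0,0,0.007,-0.07,0.192,0,0],[0,0,0.007,-0.069,0.193,0,0],[0,0,0,0,0,0,0],[0,0,0,0,0,0,0]],
  ],
)

```text
clock: 17.75
eef_pos: [553.7, -372.1, 113.5]
tool_rot: [-3.13, 0.003, -0.019]
force: [0.2, -0.0, 0.9]
width: 85.3
gripper_force: 0.0
```

Run:
```python
from h import *
plan((556,-372.5,60,-1,0),(556,-372.5,12,-1,0),step=18)
```

```text
[[[0,0,-0.001,0.005,0.001,0.119,0],[0,0,-0.001,0.005,0.001,0.119,0],[0,0,-0.001,0.005,0,0.119,0],[0,0,0,0,0,0.107,0],[0,0,0,0,0,0.106,0],[0,0,0,0,0,0.107,0]]]
```

step_arm(
  series=[
    [[0,0,0,0.005,0.001,0.119,0],[0,0,0,0.005,0.001,0.119,0],[0,0,0,0.005,0,0.119,0],[0,0,0,0,0,0.107,0],[0,0,0,0,0,0.106,0],[0,0,0,0,0,0.107,0],[0,0,0,0,0,0,0],[0,0,0,0,0,0,0]],
  ],
)

```text
clock: 18.55
eef_pos: [556.5, -371.4, 12.8]
tool_rot: [-3.131, 0.002, -0.017]
force: [0.5, 0.0, 0.3]
width: 85.6
gripper_force: 0.0
```

step_arm(
  series=[
    [[0,0,0,0,0,0,1],[0,0,0,0,0,0,1],[0,0,0,0,0,0,1],[0,0,0,0,0,0,1],[0,0,0,0,0,0,1],[0,0,0,0,0,0,1]],
  ],
)

```text
clock: 19.15
eef_pos: [557.1, -371.5, 13.8]
tool_rot: [-3.132, 0.001, -0.017]
force: [-0.0, 1.0, 4.4]
width: 29.7
gripper_force: 60.0
```

step_arm(
  series=[
    [[0,0,0,0,0,-0.15,1],[0,0,0,0,0,-0.15,1],[0,0,0,0,0,-0.15,1],[0,0,0,0,0,-0.15,1],[0,0,0,0,0,-0.15,1],[0,0,0,0,0,0,1]],
  ],
)

```text
clock: 19.75
eef_pos: [557.9, -373.9, 128.2]
tool_rot: [-3.135, -0.002, -0.017]
force: [-0.6, -0.8, -0.7]
width: 29.2
gripper_force: 59.6
```

Run:
```python
from h import *
plan((600,-60,140,0,1),(649.5,182.2,140,2.7,1),step=36)
```

```text
[[[0,0,-0.002,0.027,-0.233,-0.009,1],[0,0,-0.002,0.028,-0.233,-0.009,1],[0,0,-0.002,0.028,-0.233,-0.009,1],[0,0,-0.002,0.028,-0.233,-0.009,1],[0,0,-0.002,0.029,-0.233,-0.009,1],[0,0,-0.002,0.029,-0.233,-0.008,1],[0,0,-0.002,0.029,-0.233,-0.009,1],[0,0,-0.002,0.03,-0.232,-0.008,1],[0,0,-0.002,0.03,-0.233,-0.009,1],[0,0,0.171,0.014,-0.07,0,1],[0,0,0.171,0.005,-0.072,0,1],[0,0,0.171,-0.005,-0.071,0,1]]]
[[[0,0,0.171,-0.015,-0.07,0,1],[0,0,0.171,-0.024,-0.068,0,1],[0,0,0.171,-0.033,-0.064,0,1],[0,0,0.171,-0.041,-0.059,0,1],[0,0,0.171,-0.048,-0.053,0,1],[0,0,0.171,-0.055,-0.046,0,1],[0,0,0.171,-0.061,-0.038,0,1],[0,0,0.171,-0.065,-0.03,0,1],[0,0,0.171,-0.069,-0.021,0,1],[0,0,0.171,-0.071,-0.011,0,1],[0,0,0.171,-0.071,-0.002,0,1],[0,0,0.171,-0.071,0.008,0,1]]]
[[[0,0,0.171,-0.069,0.017,0,1],[0,0,0.171,-0.067,0.027,0,1],[0,0,0.171,-0.062,0.035,0,1],[0,0,0.171,-0.057,0.043,0,1],[0,0,0.171,-0.051,0.051,0,1],[0,0,0.171,-0.044,0.057,0,1],[0,0,0.171,-0.035,0.062,0,1],[0,0,0.171,-0.027,0.066,0,1]]]
```

```bash
sed -i 's/yt=(yaw-n90+90)%180-90+n90; da=(yt-a+180)%360-180/da=(yaw-a+90)%180-90; da-=180*np.sign(da)*(abs(a+da-n90)>140 and abs(a+da-180*np.sign(da)-n90)<140)/' h.py
python3 - <<'E'
from h import *
print(ctrl.read_state()['qpos'].round(2))
plan((600,-60,125,0,1),(649.5,182.2,120,2.7,1),step=40)
E
```

```text
[ 0.14  0.91  0.79  1.55 -0.74  1.   -0.43]
[[[0,0,-0.003,0.031,-0.262,0.003,1],[0,0,-0.003,0.031,-0.262,0.003,1],[0,0,-0.003,0.032,-0.262,0.003,1],[0,0,-0.003,0.032,-0.262,0.002,1],[0,0,-0.003,0.033,-0.262,0.003,1],[0,0,-0.003,0.034,-0.262,0.002,1],[0,0,-0.003,0.034,-0.262,0.003,1],[0,0,-0.003,0.035,-0.261,0.002,1],[0,0,-0.008,0.048,-0.231,0.005,1],[0,0,-0.008,0.049,-0.23,0.005,1],[0,0,-0.008,0.05,-0.23,0.005,1],[0,0,-0.008,0.052,-0.23,0.005,1]]]
[[[0,0,-0.008,0.053,-0.229,0.005,1],[0,0,-0.008,0.055,-0.229,0.004,1],[0,0,-0.008,0.057,-0.229,0.005,1]]]
```

step_arm(
  series=[
    [[0,0,-0.003,0.031,-0.262,0.003,1],[0,0,-0.003,0.031,-0.262,0.003,1],[0,0,-0.003,0.032,-0.262,0.003,1],[0,0,-0.003,0.032,-0.262,0.002,1],[0,0,-0.003,0.033,-0.262,0.003,1],[0,0,-0.003,0.034,-0.262,0.002,1],[0,0,-0.003,0.034,-0.262,0.003,1],[0,0,-0.003,0.035,-0.261,0.002,1]],
  ],
)

```text
clock: 20.55
eef_pos: [598.0, -56.4, 123.9]
tool_rot: [-3.131, 0.004, 0.002]
force: [-0.1, 0.1, -1.9]
width: 29.1
gripper_force: 59.8
```

step_arm(
  series=[
    [[0,0,-0.008,0.048,-0.231,0.005,1],[0,0,-0.008,0.049,-0.23,0.005,1],[0,0,-0.008,0.05,-0.23,0.005,1],[0,0,-0.008,0.052,-0.23,0.005,1],[0,0,-0.008,0.053,-0.229,0.005,1],[0,0,-0.008,0.055,-0.229,0.004,1],[0,0,-0.008,0.057,-0.229,0.005,1],[0,0,0,0,0,0,1],[0,0,0,0,0,0,1]],
  ],
)

```text
clock: 21.45
eef_pos: [647.3, 184.9, 120.9]
tool_rot: [-3.132, 0.004, 0.048]
force: [0.1, -0.8, -1.6]
width: 29.0
gripper_force: 60.0
```

Run:
```python
from h import *
print(ctrl.read_state()['qpos'].round(2))
plan((649.5,182.2,60,2.7,1),(649.5,182.2,34,2.7,1),step=15)
```

```text
[-0.75  0.94  0.84  1.56 -0.8   1.02 -1.19]
[[[0,0,0,0.003,0.004,0.081,1],[0,0,0,0.003,0.004,0.081,1],[0,0,0,0.003,0.004,0.081,1],[0,0,0,0.002,0.003,0.081,1],[0,0,0,0.003,0.004,0.082,1],[0,0,0.001,-0,-0,0.087,1],[0,0,0.001,-0,-0,0.086,1]]]
```

step_arm(
  series=[
    [[0,0,0,0.003,0.004,0.081,1],[0,0,0,0.003,0.004,0.081,1],[0,0,0,0.003,0.004,0.081,1],[0,0,0,0.002,0.003,0.081,1],[0,0,0,0.003,0.004,0.082,1],[0,0,0,0,0,0.087,1],[0,0,0,0,0,0.086,1],[0,0,0,0,0,0,1],[0,0,0,0,0,0,1]],
  ],
)

```text
clock: 22.35
eef_pos: [650.5, 181.9, 35.7]
tool_rot: [-3.131, 0.002, 0.046]
force: [0.6, 0.8, -1.2]
width: 29.3
gripper_force: 60.2
```

step_arm(
  series=[
    [[0,0,0,0,0,0.015,1],[0,0,0,0,0,0,1],[0,0,0,0,0,0,0],[0,0,0,0,0,0,0],[0,0,0,0,0,0,0],[0,0,0,0,0,0,0],[0,0,0,0,0,-0.15,0],[0,0,0,0,0,-0.15,0],[0,0,0,0,0,-0.15,0],[0,0,0,0,0,-0.15,0],[0,0,0,0,0,0,0]],
  ],
)

```text
clock: 23.45
eef_pos: [653.0, 180.8, 127.4]
tool_rot: [-3.131, -0.005, 0.046]
force: [-0.8, -0.1, 0.4]
width: 85.1
gripper_force: 0.0
```

Run:
```python
from h import *
plan((463,382,120,41.2,0),step=30)
```

```text
[[[0,0,-0.086,-0.12,-0.14,0.005,0],[0,0,-0.086,-0.111,-0.148,0.005,0],[0,0,-0.086,-0.1,-0.155,0.005,0],[0,0,-0.086,-0.09,-0.161,0.005,0],[0,0,-0.086,-0.079,-0.167,0.005,0],[0,0,-0.086,-0.067,-0.172,0.005,0],[0,0,-0.086,-0.056,-0.176,0.005,0],[0,0,-0.086,-0.044,-0.179,0.005,0],[0,0,-0.086,-0.031,-0.181,0.005,0],[0,0,-0.086,-0.019,-0.183,0.004,0]]]
```

step_arm(
  series=[
    [[0,0,-0.086,-0.12,-0.14,0.005,0],[0,0,-0.086,-0.111,-0.148,0.005,0],[0,0,-0.086,-0.1,-0.155,0.005,0],[0,0,-0.086,-0.09,-0.161,0.005,0],[0,0,-0.086,-0.079,-0.167,0.005,0],[0,0,-0.086,-0.067,-0.172,0.005,0],[0,0,-0.086,-0.056,-0.176,0.005,0],[0,0,-0.086,-0.044,-0.179,0.005,0],[0,0,-0.086,-0.031,-0.181,0.005,0],[0,0,-0.086,-0.019,-0.183,0.004,0],[0,0,0,0,0,0,0],[0,0,0,0,0,0,0]],
  ],
)

```text
clock: 24.65
eef_pos: [460.1, 382.6, 118.3]
tool_rot: [-3.133, -0.005, 0.722]
force: [0.8, -1.1, 0.5]
width: 85.7
gripper_force: 0.0
```

Run:
```python
from h import *
print(ctrl.read_state()['qpos'].round(2),np.rad2deg(ctrl.read_state()['tool_rot']))
t=snap('top','p2.png');s=snap('scene','s2.png')
print('tile',fit([t],'tile',655,57,20),fit([s],'tile',655,57,20))
for p in(s,):
  v=p['img'].copy()
  for k,q,z in [('deck',(655.3,57.2,2.75),0),('prop',(649.5,182.2,2.7),20),('prop',(661.5,-67.6,2.7),20),('shelf',(463,382.4,-48.8),0)]:
    h=cv2.convexHull(hull(p,(q[0],q[1],np.deg2rad(q[2])),DIM[k],z).astype(np.float32))
    cv2.polylines(v,[(h*16).astype(np.int32)],True,(0,255,0),1,shift=4)
  cv2.imwrite('pics/chk.png',cv2.resize(v[160:310,280:560,::-1],None,fx=2.8,fy=2.8,interpolation=cv2.INTER_CUBIC))
v=t['img'];cv2.imwrite('pics/chkt.png',cv2.resize(v[125:270,140:350,::-1],None,fx=3.8,fy=3.8,interpolation=cv2.INTER_CUBIC))
plan((463,382,60,41.2,0),(463,382,10,41.2,0),step=18)
```

```text
[-1.15  0.81  0.7   1.79 -0.71  0.82 -0.94] [-179.49222496   -0.27553801   41.38866687]
tile (array([656.5,  55.8,   2.3]), np.float64(0.104)) (array([655.4,  57.1,   0.8]), np.float64(0.088))
[[[0,0,0,0.003,0.001,0.098,0],[0,0,0,0.003,0,0.098,0],[0,0,0,0.002,0.001,0.098,0],[0,0,0,0.003,0,0.098,0],[0,0,0,-0,0,0.111,0],[0,0,0,-0,0,0.111,0],[0,0,0,-0,0,0.111,0]]]
```

View pics/chk.png

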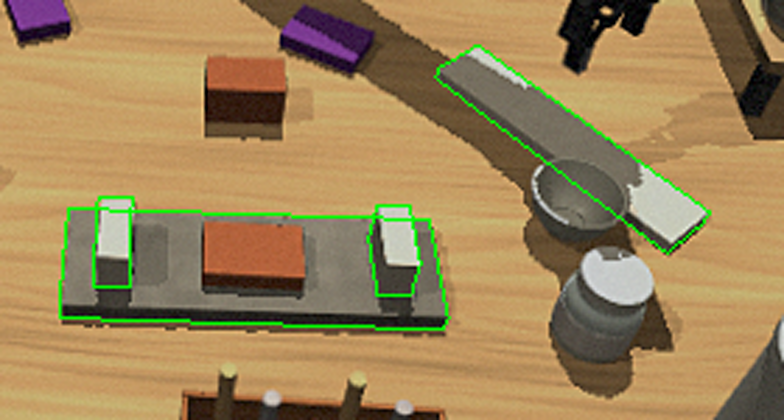

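View pics/chkt.png

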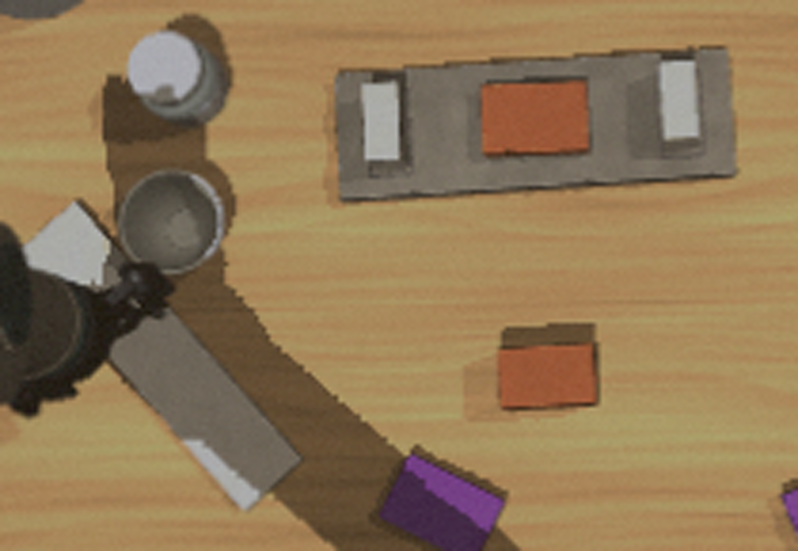

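step_arm(
  series=[
    [[0,0,0,0.003,0.001,0.098,0],[0,0,0,0.003,0,0.098,0],[0,0,0,0.002,0.001,0.098,0],[0,0,0,0.003,0,0.098,0],[0,0,0,0,0,0.111,0],[0,0,0,0,0,0.111,0],[0,0,0,0,0,0.111,0],[0,0,0,0,0,0,0],[0,0,0,0,0,0.03,0],[0,0,0,0,0,0.02,0],[0,0,0,0,0,0,0]],
  ],
)

```text
clock: 25.85
eef_pos: [462.2, 384.5, 2.9]
tool_rot: [-3.133, -0.006, 0.721]
force: [-0.3, 0.7, -0.4]
width: 85.4
gripper_force: 0.0
```

step_arm(
  series=[
    [[0,0,0,0,0,0.02,0],[0,0,0,0,0,0,0],[0,0,0,0,0,0,0]],
  ],
)

```text
clock: 26.15
eef_pos: [462.0, 384.5, -0.1]
tool_rot: [-3.133, -0.006, 0.721]
force: [0.0, -0.1, 0.2]
width: 85.6
gripper_force: 0.0
```

step_arm(
  series=[
    [[0,0,0,-0.01,0,0.02,0],[0,0,0,0,0,0,0],[0,0,0,0,0,0,1],[0,0,0,0,0,0,1],[0,0,0,0,0,0,1],[0,0,0,0,0,0,1],[0,0,0,0,0,0,1]],
  ],
)

```text
clock: 26.85
eef_pos: [461.8, 382.8, -2.6]
tool_rot: [-3.134, -0.006, 0.721]
force: [0.6, -1.6, 4.8]
width: 63.9
gripper_force: 67.2
```

step_arm(
  series=[
    [[0,0,0,0,0,-0.1,1],[0,0,0,0,0,-0.15,1],[0,0,0,0,0,-0.15,1],[0,0,0,0,0,-0.15,1],[0,0,0,0,0,-0.15,1],[0,0,0,0,0,-0.15,1],[0,0,0,0,0,-0.1,1],[0,0,0,0,0,0,1],[0,0,0,0,0,0,1]],
  ],
)

```text
clock: 27.75
eef_pos: [460.4, 382.0, 138.7]
tool_rot: [-3.132, -0.005, 0.722]
force: [0.5, 0.4, -5.3]
width: 64.2
gripper_force: 69.4
```

Run:
```python
from h import *
s=snap('scene','s3.png')
cv2.imwrite('pics/s3c.png',cv2.resize(s['img'][130:310,330:590,::-1],None,fx=2.5,fy=2.5))
print(ctrl.read_state()['tool_rot'])
plan((655.3,57.2,150,92.75,1),step=32,turn=5)
```

```text
[-3.13197415 -0.00342377  0.72146132]
[[[0,0,-0.095,-0.038,0.207,-0.007,1],[0,0,-0.095,-0.053,0.204,-0.007,1],[0,0,-0.095,-0.068,0.199,-0.007,1],[0,0,-0.095,-0.083,0.194,-0.006,1],[0,0,-0.095,-0.097,0.187,-0.007,1],[0,0,-0.095,-0.11,0.179,-0.006,1],[0,0,-0.095,-0.123,0.17,-0.007,1],[0,0,-0.095,-0.136,0.161,-0.006,1],[0,0,-0.095,-0.148,0.15,-0.007,1],[0,0,-0.095,-0.158,0.139,-0.006,1],[0,0,-0.095,-0.168,0.126,-0.007,1],[0,0,-0.095,-0.177,0.113,-0.006,1]]]
```

View pics/s3c.png

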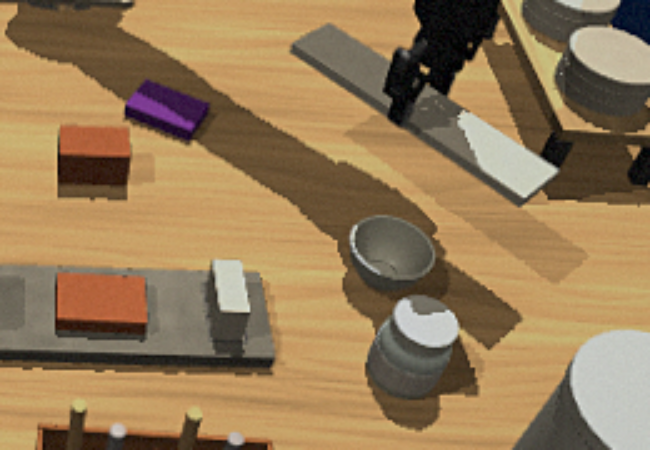

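step_arm(
  series=[
    [[0,0,-0.095,-0.038,0.207,-0.007,1],[0,0,-0.095,-0.053,0.204,-0.007,1],[0,0,-0.095,-0.068,0.199,-0.007,1],[0,0,-0.095,-0.083,0.194,-0.006,1],[0,0,-0.095,-0.097,0.187,-0.007,1],[0,0,-0.095,-0.11,0.179,-0.006,1],[0,0,-0.095,-0.123,0.17,-0.007,1],[0,0,-0.095,-0.136,0.161,-0.006,1],[0,0,-0.095,-0.148,0.15,-0.007,1],[0,0,-0.095,-0.158,0.139,-0.006,1],[0,0,-0.095,-0.168,0.126,-0.007,1],[0,0,-0.095,-0.177,0.113,-0.006,1]],
  ],
)

```text
clock: 29.0
eef_pos: [655.7, 56.0, 145.4]
tool_rot: [-3.137, -0.011, 1.619]
force: [0.5, 0.5, -3.8]
width: 64.5
gripper_force: 69.4
```

step_arm(
  series=[
    [[0,0,0,0,0,0,1],[0,0,0,0,0,0,1],[0,0,0,0,0,0,1]],
  ],
)

```text
clock: 29.3
eef_pos: [655.1, 58.4, 145.9]
tool_rot: [-3.137, -0.012, 1.617]
force: [0.2, 0.8, -4.9]
width: 64.0
gripper_force: 69.4
```

Run:
```python
from h import *
st=ctrl.read_state();print(st['eef_pos'],st['tool_rot'],st['qpos'].round(2))
t=snap('top','t4.png');s=snap('scene','s4.png')
z=st['eef_pos'][2]+2.6
print(fit([t],'shelf',655,57,z,[0]),fit([s],'shelf',655,57,z,[0]))
plan((655.3,57.2,80,92.75,1),step=14)
```

```text
[655.05259229  58.43741422 145.87280023] [-3.13733188 -0.01166274  1.61695154] [-0.37  0.78  0.44  1.58 -0.41  0.88  0.27]
(array([655.2,  54.4,   2.8]), np.float64(2.189)) (array([654.9,  59.8,   2.4]), np.float64(1.35))
[[[0,0,-0,-0.002,-0,0.089,1],[0,0,-0,-0.002,-0,0.089,1],[0,0,-0,-0.002,-0,0.088,1],[0,0,-0,-0.003,-0.001,0.089,1],[0,0,-0,-0.002,-0,0.088,1]]]
```

step_arm(
  series=[
    [[0,0,0,-0.002,0,0.089,1],[0,0,0,-0.002,0,0.089,1],[0,0,0,-0.002,0,0.088,1],[0,0,0,-0.003,0,0.089,1],[0,0,0,-0.002,0,0.088,1],[0,0,0,0,0,0.06,1],[0,0,0,0,0,0,1],[0,0,0,0,0,0,1]],
  ],
)

```text
clock: 30.2
eef_pos: [656.5, 56.2, 71.8]
tool_rot: [-3.141, -0.01, 1.616]
force: [0.3, -0.2, -4.3]
width: 64.2
gripper_force: 69.3
```

step_arm(
  series=[
    [[0,0,0,0,0,0.02,1],[0,0,0,0,0,0.015,1],[0,0,0,0,0,0.01,1],[0,0,0,0,0,0,1],[0,0,0,0,0,0,1]],
  ],
)

```text
clock: 30.7
eef_pos: [656.3, 56.5, 65.2]
tool_rot: [-3.141, -0.01, 1.617]
force: [0.6, -0.5, -4.9]
width: 64.3
gripper_force: 69.4
```

step_arm(
  series=[
    [[0,0,0,0,0,0.01,1],[0,0,0,0,0,0.007,1],[0,0,0,0,0,0,1],[0,0,0,0,0,0,1]],
  ],
)

```text
clock: 31.1
eef_pos: [656.4, 56.5, 62.7]
tool_rot: [-3.141, -0.01, 1.617]
force: [-0.5, -0.1, -2.8]
width: 64.4
gripper_force: 69.5
```

step_arm(
  series=[
    [[0,0,0,0,0,0,0],[0,0,0,0,0,0,0],[0,0,0,0,0,0,0],[0,0,0,0,0,0,0],[0,0,0,0,0,-0.12,0],[0,0,0,0,0,-0.15,0],[0,0,0,0,0,-0.15,0],[0,0,0,0,0,-0.15,0],[0,0,0,0,0,-0.15,0],[0,0,0,0,0,0,0]],
  ],
)

```text
clock: 32.1
eef_pos: [658.8, 55.0, 174.2]
tool_rot: [3.136, -0.01, 1.617]
force: [0.8, -0.7, 0.8]
width: 85.1
gripper_force: 0.0
```

Run:
```python
from h import *
t=snap('top');s=snap('scene')
for x,y in((437,48),(567,-256)): print(fit([t],'brick',x,y),fit([s],'brick',x,y))
plan((436.8,48,155,90.5,0),(436.8,48,100,90.5,0),step=32)
```

```text
(array([436.8,  48. ,   2.4]), np.float64(0.05)) (array([423.5,  34. ,  90. ]), np.float64(0.303))
(array([ 543.1, -273.4,  -23.5]), np.float64(0.076)) (array([ 541.5, -271.8,  -23.4]), np.float64(0.111))
[[[0,0,0.007,0.003,-0.209,0.015,0],[0,0,0.007,0.001,-0.209,0.015,0],[0,0,0.007,0,-0.209,0.015,0],[0,0,0.007,-0.001,-0.21,0.015,0],[0,0,0.007,-0.002,-0.209,0.015,0],[0,0,0.007,-0.003,-0.21,0.015,0],[0,0,0.007,-0.004,-0.209,0.015,0],[0,0,-0.001,-0,-0,0.183,0],[0,0,-0.001,-0,-0,0.184,0]]]
```

step_arm(
  series=[
    [[0,0,0.007,0.003,-0.209,0.015,0],[0,0,0.007,0.001,-0.209,0.015,0],[0,0,0.007,0,-0.209,0.015,0],[0,0,0.007,-0.001,-0.21,0.015,0],[0,0,0.007,-0.002,-0.209,0.015,0],[0,0,0.007,-0.003,-0.21,0.015,0],[0,0,0.007,-0.004,-0.209,0.015,0],[0,0,0,0,0,0.13,0],[0,0,0,0,0,0.13,0],[0,0,0,0,0,0,0],[0,0,0,0,0,0,0]],
  ],
)

```text
clock: 33.3
eef_pos: [436.1, 48.3, 115.7]
tool_rot: [-3.138, -0.01, 1.578]
force: [0.7, -0.1, 0.6]
width: 85.4
gripper_force: 0.0
```

Run:
```python
from h import *
t=snap('top','t5.png');s=snap('scene','s5.png')
v=np.vstack([cv2.resize(t['img'][125:215,200:360],None,fx=4,fy=3,interpolation=cv2.INTER_CUBIC)[:280],cv2.resize(s['img'][200:290,290:450],None,fx=4,fy=3.3,interpolation=cv2.INTER_CUBIC)])
cv2.imwrite('pics/v5.png',v[:,:,::-1])
print(fit([t],'shelf',655,57,65,[0]),fit([s],'shelf',655,57,65,[0]))
plan((436.8,48,60,91,0),(436.8,48,15,91,0),step=14)
```

```text
(array([657.4,  57.8,   3. ]), np.float64(1.025)) (array([656.8,  57.8,   2.6]), np.float64(0.62))
[[[0,0,-0.003,-0.001,-0,0.075,0],[0,0,-0.003,-0,-0,0.075,0],[0,0,-0.003,-0.001,-0,0.075,0],[0,0,-0.003,-0,-0.001,0.075,0],[0,0,-0.003,-0.001,-0,0.076,0],[0,0,0,0,-0,0.075,0],[0,0,0,0,-0,0.075,0],[0,0,0,0,-0,0.075,0],[0,0,0,0,-0,0.075,0]]]
```

View pics/v5.png

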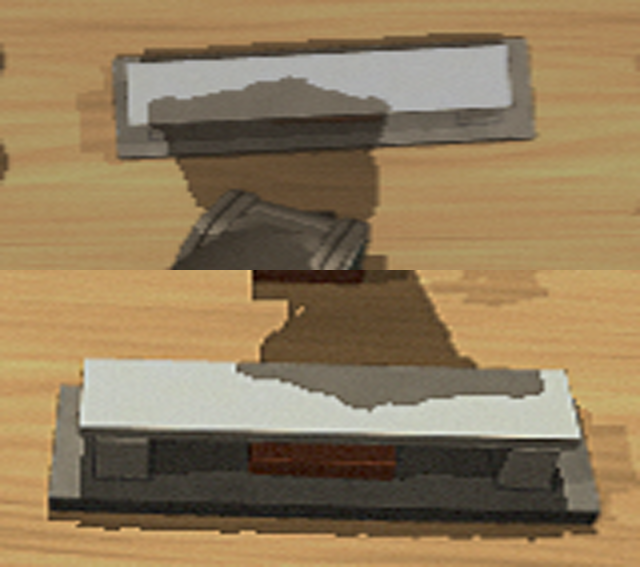

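step_arm(
  series=[
    [[0,0,-0.003,0,0,0.085,0],[0,0,-0.003,0,0,0.085,0],[0,0,-0.003,0,0,0.085,0],[0,0,-0.003,0,0,0.085,0],[0,0,-0.003,0,0,0.085,0],[0,0,0,0,0,0.085,0],[0,0,0,0,0,0.085,0],[0,0,0,0,0,0.085,0],[0,0,0,0,0,0,0]],
  ],
)

```text
clock: 34.3
eef_pos: [436.5, 49.7, 13.5]
tool_rot: [-3.139, -0.01, 1.589]
force: [-0.3, 0.1, -0.3]
width: 85.0
gripper_force: 0.0
```

step_arm(
  series=[
    [[0,0,0,0,0,0,1],[0,0,0,0,0,0,1],[0,0,0,0,0,0,1],[0,0,0,0,0,0,1],[0,0,0,0,0,0,1]],
  ],
)

```text
clock: 34.8
eef_pos: [437.0, 49.8, 15.1]
tool_rot: [3.142, -0.011, 1.59]
force: [-0.3, 0.6, 6.0]
width: 49.2
gripper_force: 62.0
```

step_arm(
  series=[
    [[0,0,0,0,0,-0.15,1],[0,0,0,0,0,-0.15,1],[0,0,0,0,0,-0.15,1],[0,0,0,0,0,-0.15,1],[0,0,0,0,0,-0.15,1],[0,0,0,0,0,-0.15,1],[0,0,0,0,0,-0.15,1],[0,0,0,0,0,-0.1,1],[0,0,0,0,0,0,1]],
  ],
)

```text
clock: 35.7
eef_pos: [437.5, 47.8, 188.2]
tool_rot: [3.14, -0.011, 1.59]
force: [1.0, 0.2, -3.2]
width: 49.5
gripper_force: 64.4
```

Run:
```python
from h import *
plan((654,112,175,92.7,1),step=32)
```

```text
[[[0,0,-0.004,0.05,0.181,0.011,1],[0,0,-0.004,0.049,0.182,0.011,1],[0,0,-0.004,0.049,0.182,0.011,1],[0,0,-0.004,0.048,0.182,0.011,1],[0,0,-0.004,0.048,0.182,0.011,1],[0,0,-0.004,0.047,0.182,0.011,1],[0,0,-0.004,0.047,0.182,0.011,1],[0,0,-0.004,0.046,0.183,0.011,1]]]
```

step_arm(
  series=[
    [[0,0,-0.004,0.05,0.181,0.011,1],[0,0,-0.004,0.049,0.182,0.011,1],[0,0,-0.004,0.049,0.182,0.011,1],[0,0,-0.004,0.048,0.182,0.011,1],[0,0,-0.004,0.048,0.182,0.011,1],[0,0,-0.004,0.047,0.182,0.011,1],[0,0,-0.004,0.047,0.182,0.011,1],[0,0,-0.004,0.046,0.183,0.011,1],[0,0,0,0,0,0,1],[0,0,0,0,0,0,1]],
  ],
)

```text
clock: 36.7
eef_pos: [652.1, 111.7, 171.6]
tool_rot: [-3.137, -0.01, 1.615]
force: [-0.3, -0.6, -3.8]
width: 49.3
gripper_force: 64.3
```

Run:
```python
from h import *
plan((654,112,101,92.7,1),step=13)
```

```text
[[[0,0,-0.001,0,0.002,0.078,1],[0,0,-0.001,0,0.002,0.079,1],[0,0,-0.001,0,0.002,0.078,1],[0,0,-0.001,0,0.002,0.079,1],[0,0,-0.001,0.001,0.002,0.078,1],[0,0,-0.001,0,0.003,0.079,1]]]
```

step_arm(
  series=[
    [[0,0,0,0,0.002,0.078,1],[0,0,0,0,0.002,0.079,1],[0,0,0,0,0.002,0.078,1],[0,0,0,0,0.002,0.079,1],[0,0,0,0,0.002,0.078,1],[0,0,0,0,0.003,0.079,1],[0,0,0,0,0,0.015,1],[0,0,0,0,0,0,1],[0,0,0,0,0,0,1]],
  ],
)

```text
clock: 37.6
eef_pos: [655.6, 112.8, 101.2]
tool_rot: [-3.141, -0.01, 1.615]
force: [0.9, 0.6, -4.4]
width: 49.5
gripper_force: 64.4
```

step_arm(
  series=[
    [[0,0,0,0,0,0.015,1],[0,0,0,0,0,0.01,1],[0,0,0,0,0,0.01,1],[0,0,0,0,0,0,1],[0,0,0,0,0,0,1]],
  ],
)

```text
clock: 38.1
eef_pos: [655.2, 113.0, 95.6]
tool_rot: [-3.14, -0.01, 1.615]
force: [0.3, 1.1, -3.6]
width: 49.3
gripper_force: 64.4
```

step_arm(
  series=[
    [[0,0,0,0,0,0.007,1],[0,0,0,0,0,0,1],[0,0,0,0,0,0,0],[0,0,0,0,0,0,0],[0,0,0,0,0,0,0],[0,0,0,0,0,0,0],[0,0,0,0,0,-0.12,0],[0,0,0,0,0,-0.15,0],[0,0,0,0,0,-0.15,0],[0,0,0,0,0,-0.15,0],[0,0,0,0,0,0,0]],
  ],
)

```text
clock: 39.2
eef_pos: [657.9, 111.5, 184.9]
tool_rot: [3.135, -0.011, 1.615]
force: [1.0, 0.4, -0.6]
width: 85.4
gripper_force: 0.0
```

Run:
```python
from h import *
t=snap('top');s=snap('scene')
print(fit([t],'brick',542,-272),fit([s],'brick',542,-272));print(fit([t],'brick',655,112,79,[0]),fit([s],'brick',655,112,79,[0]))
plan((542.3,-272.5,130,66.5,0),step=38)
```

```text
(array([ 543.2, -273.7,  -23.1]), np.float64(0.065)) (array([ 541.5, -272.5,  -23.5]), np.float64(0.118))
(array([652.4, 107.9,  16.7]), np.float64(0.567)) (array([653.4, 111.5,   1.7]), np.float64(0.354))
[[[0,0,0.053,-0.23,-0.079,0.031,0],[0,0,0.053,-0.233,-0.069,0.031,0],[0,0,0.053,-0.236,-0.06,0.031,0],[0,0,0.053,-0.238,-0.05,0.031,0],[0,0,0.053,-0.24,-0.04,0.031,0],[0,0,0.053,-0.241,-0.03,0.031,0],[0,0,0.053,-0.242,-0.02,0.031,0],[0,0,0.053,-0.243,-0.009,0.031,0],[0,0,0.053,-0.243,0.001,0.031,0],[0,0,0.053,-0.243,0.011,0.031,0],[0,0,0.053,-0.241,0.02,0.031,0]]]
```

step_arm(
  series=[
    [[0,0,0.053,-0.23,-0.079,0.031,0],[0,0,0.053,-0.233,-0.069,0.031,0],[0,0,0.053,-0.236,-0.06,0.031,0],[0,0,0.053,-0.238,-0.05,0.031,0],[0,0,0.053,-0.24,-0.04,0.031,0],[0,0,0.053,-0.241,-0.03,0.031,0],[0,0,0.053,-0.242,-0.02,0.031,0],[0,0,0.053,-0.243,-0.009,0.031,0],[0,0,0.053,-0.243,0.001,0.031,0],[0,0,0.053,-0.243,0.011,0.031,0],[0,0,0.053,-0.241,0.02,0.031,0],[0,0,0,0,0,0,0]],
  ],
)

```text
clock: 40.5
eef_pos: [537.9, -278.3, 124.4]
tool_rot: [-3.135, -0.004, 1.148]
force: [0.1, -0.3, 0.0]
width: 85.3
gripper_force: 0.0
```

step_arm(
  series=[
    [[0,0,0,0,0,0,0],[0,0,0,0,0,0,0]],
  ],
)

```text
clock: 40.7
eef_pos: [542.1, -270.2, 124.4]
tool_rot: [-3.134, -0.01, 1.159]
force: [0.4, -0.3, 0.0]
width: 85.4
gripper_force: 0.0
```

Run:
```python
from h import *
plan((542.3,-272.8,60,66.5,0),(542.3,-272.8,15,66.5,0),step=14)
t=snap('top');s=snap('scene')
print(fit([t],'brick',655,112,79,[0]),fit([s],'brick',655,112,79,[0]))
print(fit([t],'shelf',657,57,65,[0]),fit([s],'shelf',657,57,65,[0]))
```

```text
[[[0,0,-0,-0.003,0.002,0.086,0],[0,0,-0,-0.003,0.001,0.086,0],[0,0,-0,-0.003,0.002,0.086,0],[0,0,-0,-0.003,0.001,0.086,0],[0,0,-0,-0.003,0.002,0.085,0],[0,0,-0.001,-0,-0,0.075,0],[0,0,-0.001,-0,-0,0.075,0],[0,0,-0.001,-0,-0,0.075,0],[0,0,-0.001,-0,-0,0.075,0]]]
(array([657.9, 110.2,   4.5]), np.float64(0.126)) (array([6.545e+02, 1.112e+02, 2.000e-01]), np.float64(0.33))
(array([624.5,  51.7,   3.5]), np.float64(1.984)) (array([658.5,  57.5,   2.4]), np.float64(0.861))
```

step_arm(
  series=[
    [[0,0,0,-0.003,0.002,0.086,0],[0,0,0,-0.003,0.001,0.086,0],[0,0,0,-0.003,0.002,0.086,0],[0,0,0,-0.003,0.001,0.086,0],[0,0,0,-0.003,0.002,0.085,0],[0,0,0,0,0,0.075,0],[0,0,0,0,0,0.075,0],[0,0,0,0,0,0.075,0],[0,0,0,0,0,0.075,0],[0,0,0,0,0,0,0]],
  ],
)

```text
clock: 41.8
eef_pos: [541.0, -272.6, 14.0]
tool_rot: [-3.133, -0.009, 1.157]
force: [-0.5, 0.8, 0.3]
width: 85.2
gripper_force: 0.0
```

step_arm(
  series=[
    [[0,0,0,0,0,0,1],[0,0,0,0,0,0,1],[0,0,0,0,0,0,1],[0,0,0,0,0,0,1],[0,0,0,0,0,0,1]],
  ],
)

```text
clock: 42.3
eef_pos: [542.4, -273.7, 16.6]
tool_rot: [-3.137, -0.009, 1.157]
force: [-0.3, 0.2, 5.9]
width: 49.2
gripper_force: 63.2
```

step_arm(
  series=[
    [[0,0,0,0,0,-0.15,1],[0,0,0,0,0,-0.15,1],[0,0,0,0,0,-0.15,1],[0,0,0,0,0,-0.15,1],[0,0,0,0,0,-0.15,1],[0,0,0,0,0,-0.15,1],[0,0,0,0,0,-0.15,1],[0,0,0,0,0,-0.1,1],[0,0,0,0,0,0,1]],
  ],
)

```text
clock: 43.2
eef_pos: [542.9, -275.8, 189.7]
tool_rot: [-3.139, -0.009, 1.157]
force: [0.3, -0.2, -2.0]
width: 49.4
gripper_force: 63.1
```

Run:
```python
from h import *
plan((658,2,180,92.7,1),step=30)
```

```text
[[[0,0,-0.053,0.182,-0.004,0.006,1],[0,0,-0.053,0.182,0.004,0.006,1],[0,0,-0.053,0.182,0.011,0.006,1],[0,0,-0.053,0.181,0.019,0.006,1],[0,0,-0.053,0.18,0.027,0.006,1],[0,0,-0.053,0.179,0.034,0.006,1],[0,0,-0.053,0.178,0.041,0.006,1],[0,0,-0.053,0.176,0.049,0.006,1],[0,0,-0.053,0.173,0.056,0.006,1],[0,0,-0.053,0.171,0.063,0.005,1],[0,0,-0.053,0.168,0.07,0.006,1]]]
```

step_arm(
  series=[
    [[0,0,-0.053,0.182,-0.004,0.006,1],[0,0,-0.053,0.182,0.004,0.006,1],[0,0,-0.053,0.182,0.011,0.006,1],[0,0,-0.053,0.181,0.019,0.006,1],[0,0,-0.053,0.18,0.027,0.006,1],[0,0,-0.053,0.179,0.034,0.006,1],[0,0,-0.053,0.178,0.041,0.006,1],[0,0,-0.053,0.176,0.049,0.006,1],[0,0,-0.053,0.173,0.056,0.006,1],[0,0,-0.053,0.171,0.063,0.005,1],[0,0,-0.053,0.168,0.07,0.006,1],[0,0,0,0,0,0,1]],
  ],
)

```text
clock: 44.4
eef_pos: [658.6, 9.9, 179.6]
tool_rot: [-3.14, -0.015, 1.624]
force: [0.0, 1.3, -4.1]
width: 49.3
gripper_force: 62.9
```

step_arm(
  series=[
    [[0,0,0,0,0,0,1],[0,0,0,0,0,0,1]],
  ],
)

```text
clock: 44.6
eef_pos: [656.9, 1.6, 180.9]
tool_rot: [-3.14, -0.009, 1.614]
force: [-0.4, -1.2, -2.9]
width: 49.0
gripper_force: 62.9
```

Run:
```python
from h import *
plan((658,2,103,92.7,1),step=13)
```

```text
[[[0,0,-0.001,0,0.001,0.087,1],[0,0,-0.001,0,0.001,0.087,1],[0,0,-0.001,0.001,0.001,0.086,1],[0,0,-0.001,0,0.002,0.087,1],[0,0,-0.001,0.001,0.001,0.086,1],[0,0,-0.001,0,0.002,0.087,1]]]
```

step_arm(
  series=[
    [[0,0,0,0,0.001,0.087,1],[0,0,0,0,0.001,0.087,1],[0,0,0,0,0.001,0.086,1],[0,0,0,0,0.002,0.087,1],[0,0,0,0,0.001,0.086,1],[0,0,0,0,0.002,0.087,1],[0,0,0,0,0,0,1],[0,0,0,0,0,0.01,1],[0,0,0,0,0,0,1]],
  ],
)

```text
clock: 45.5
eef_pos: [658.7, 3.4, 102.0]
tool_rot: [-3.141, -0.01, 1.615]
force: [-0.7, -0.3, -2.4]
width: 49.3
gripper_force: 63.0
```

step_arm(
  series=[
    [[0,0,0,0,0,0.015,1],[0,0,0,0,0,0.012,1],[0,0,0,0,0,0.01,1],[0,0,0,0,0,0,1],[0,0,0,0,0,0,1]],
  ],
)

```text
clock: 46.0
eef_pos: [658.2, 3.6, 96.1]
tool_rot: [-3.14, -0.011, 1.615]
force: [0.0, 0.6, -3.2]
width: 49.3
gripper_force: 63.0
```

step_arm(
  series=[
    [[0,0,0,0,0,0.007,1],[0,0,0,0,0,0,1],[0,0,0,0,0,0,0],[0,0,0,0,0,0,0],[0,0,0,0,0,0,0],[0,0,0,0,0,0,0],[0,0,0,0,0,-0.12,0],[0,0,0,0,0,-0.15,0],[0,0,0,0,0,-0.15,0],[0,0,0,0,0,-0.15,0],[0,0,0,0,0,-0.15,0],[0,0,0,0,0,0,0]],
  ],
)

```text
clock: 47.2
eef_pos: [660.5, 1.7, 206.4]
tool_rot: [3.137, -0.01, 1.615]
force: [0.1, 0.6, 1.0]
width: 85.4
gripper_force: 0.0
```

step_arm(
  series=[
    [[0,0,0,0,-0.2,0,0],[0,0,0,0,-0.2,0,0],[0,0,0,0,-0.2,0,0],[0,0,0,-0.2,-0.2,0,0],[0,0,0,-0.2,-0.1,0,0],[0,0,0,-0.2,0,0,0],[0,0,0,-0.2,0,0,0],[0,0,0,-0.2,0,0,0],[0,0,0,0,0,0,0],[0,0,0,0,0,0,0]],
  ],
)

```text
clock: 48.2
eef_pos: [529.6, -153.7, 200.9]
tool_rot: [-3.139, -0.011, 1.613]
force: [-0.3, 0.9, -0.5]
width: 85.5
gripper_force: 0.0
```

Run:
```python
from h import *
t=snap('top','t6.png');s=snap('scene','s6.png')
for y in(2,112):print(fit([t],'brick',657,y,79,[0]),fit([s],'brick',657,y,79,[0]))
v=np.vstack([cv2.resize(t['img'][100:240,150:420],(760,290),interpolation=cv2.INTER_CUBIC),cv2.resize(s['img'][180:300,250:530],(760,300),interpolation=cv2.INTER_CUBIC)])
cv2.imwrite('pics/v6.png',v[:,:,::-1])
```

```text
(array([660.4,   3.9,   8.3]), np.float64(0.403)) (array([656.4,   4.8,   2.7]), np.float64(0.455))
(array([657.8, 109.8,   4.6]), np.float64(0.321)) (array([654.2, 111.1,   0.7]), np.float64(0.492))
```

View pics/v6.png

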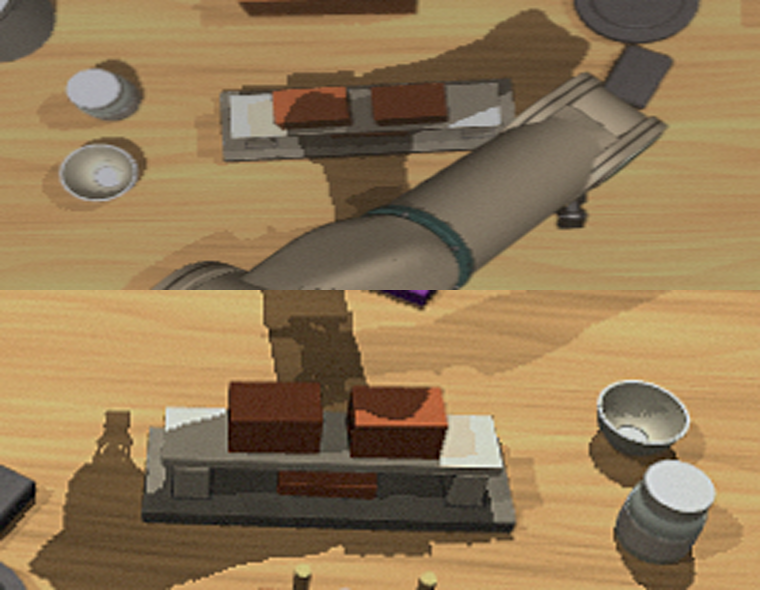

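View pics/t6.png

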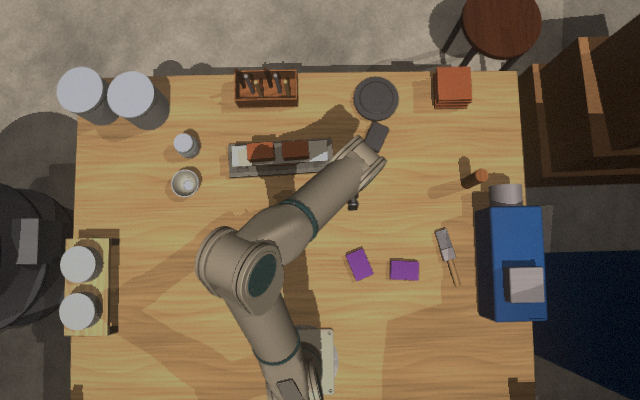

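```bash
python3 -c "
from cell import ctrl
print(ctrl.finish_job())"
```

```text
the job is handed in; nothing more can be done
None
```

I handed the job in at about 48 s: the one tile lies on the deck, the two props stand on their marks, the shelf is centred on them, and both half bricks sit in a row on the shelf. The last pictures show all of it in place and the other things where they were, but the hand-in returned no verdict.

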